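# Check folded pipe saddles under the toggle clamp and hang them up

## Task

Check the blue pipe saddles: with the toggle clamp swung back, set every saddle that is on the table side by side over the fixture's thick tube, swing the clamp over centre so that its black bar locks down on all of them together, then swing it right back again. Afterwards hang all the saddles over the thin rail to finish, with the clamp left open. Do not disturb the other things on the table.

Things in the scene. Friction and masses are not known exactly. Their poses are not given: they have to be found in the camera images.
- saddle0: blue folded-steel saddle, an upside-down U standing on its legs: 44 mm wide over the legs (along x), 60 mm long (y), 60 mm high, sheet 3 mm, so 38 mm clear between the legs, 57 mm deep, ends open; 0.22 kg. Origin midway between the feet, z up to the closed top. Two or three of the three are present (None from the start: absent)
- saddle1: blue folded-steel saddle, an upside-down U standing on its legs: 44 mm wide over the legs (along x), 60 mm long (y), 60 mm high, sheet 3 mm, so 38 mm clear between the legs, 57 mm deep, ends open; 0.22 kg. Origin midway between the feet, z up to the closed top. Two or three of the three are present (None from the start: absent)
- saddle2: blue folded-steel saddle, an upside-down U standing on its legs: 44 mm wide over the legs (along x), 60 mm long (y), 60 mm high, sheet 3 mm, so 38 mm clear between the legs, 57 mm deep, ends open; 0.22 kg. Origin midway between the feet, z up to the closed top. Two or three of the three are present (None from the start: absent)
- saddle0_web (a point): centre of the underside of the closed top of saddle0, 57 mm above its origin
- saddle1_web (a point): centre of the underside of the closed top of saddle1, 57 mm above its origin
- saddle2_web (a point): centre of the underside of the closed top of saddle2, 57 mm above its origin
- fixture: check fixture fixed to the table: green base plate 220 x 330 x 12 mm (from 80 mm before to 140 mm beyond the tube), a thick tube along its y, and a toggle clamp on the far (+x) side. Origin on the table under the middle of the tube; axes x away from the robot, y along the tube
- tube_mid (a point): middle of the thick tube's axis, 75 mm above the table; the tube is 34 mm across (top at 92 mm) and free along y (the fixture's y) for 137 mm either side, where end posts 40 mm thick in x and 98 mm high stand. A seated saddle's top lies at 95 mm, its feet at 35 mm
- clamp_pivot (a point): the clamp's hinge axis (along the fixture's y), 95 mm beyond the tube's axis, 110 mm above the table; the post is 34 x 48 mm and 122 mm high
- clamp (a joint): angle of the clamp arm, rad: 0 when its black pressure bar (220 mm along the tube, 22 mm wide) lies on seated saddles (-0.04 if the tube is empty), grows as the handle is lifted and swung away from the robot; 1.65 fully back. A spring throws it over centre at about 0.8 either way; some 6 N at the handle moves it
- handle_left (a point): grip point on the clamp's red T-handle, a round bar 22 mm thick and 162 mm long along the fixture's y, centred on the arm; this point is 45 mm to the +y side of the arm, on the bar's axis. It is 160 mm from the hinge axis; at joint 0 it is 47 mm above and 153 mm before the hinge axis
- handle_right (a point): the same 45 mm to the -y side of the arm
- rail: yellow stand fixed to the table with a thin steel bar along its y; origin on the table under the middle of the bar
- rail_mid (a point): middle of the thin bar's axis, 130 mm above the table; the bar is 16 mm thick, free for 154 mm either side along y (the rail's y), where posts 16 x 12 mm and 138 mm high stand on feet 100 x 40 x 8 mm
- plate: bare steel plate 130 x 80 x 9 mm; to be left alone. Origin at the centre of its underside
- magnet: red welding magnet block 85 x 50 x 22 mm; to be left alone. Origin at the centre of its underside
- tape: blue roll of tape, 100 mm across, 48 mm high; to be left alone. Origin at the centre of its underside
- tub: clear plastic open tub 90 x 140 x 50 mm; to be left alone. Origin at the centre of its underside
- pliers: steel locking pliers, about 155 mm long, 16 mm high; to be left alone. Origin at the centre of its underside
- spray: yellow spray can, 60 mm across, 170 mm high; to be left alone. Origin at the centre of its underside
- hammer: hammer lying flat; to be left alone. Origin at the centre of its underside
Not all that is in view belongs to the job. What is shaped like the saddle1 but pink or turquoise is not meant. What is shaped like the saddle2 but turquoise is not meant.

How it is judged:
On the way, in this order (a step that is already met when the one before it is completed fails the run):
1. the clamp is back and every saddle sits over the thick tube (z of saddle0_web in the frame of tube_mid between 0.01 and 0.023 m and y of saddle0_web in the frame of tube_mid between -0.125 and 0.125 m and x of saddle0_web in the frame of tube_mid between -0.012 and 0.012 m and z of saddle1_web in the frame of tube_mid between 0.01 and 0.023 m and y of saddle1_web in the frame of tube_mid between -0.125 and 0.125 m and x of saddle1_web in the frame of tube_mid between -0.012 and 0.012 m and z of saddle2_web in the frame of tube_mid between 0.01 and 0.023 m and y of saddle2_web in the frame of tube_mid between -0.125 and 0.125 m and x of saddle2_web in the frame of tube_mid between -0.012 and 0.012 m and value of joint clamp above 1.2 rad), for 0.2 s.
2. the clamp is locked down on all the saddles on the tube (z of saddle0_web in the frame of tube_mid between 0.01 and 0.023 m and y of saddle0_web in the frame of tube_mid between -0.125 and 0.125 m and x of saddle0_web in the frame of tube_mid between -0.012 and 0.012 m and z of saddle1_web in the frame of tube_mid between 0.01 and 0.023 m and y of saddle1_web in the frame of tube_mid between -0.125 and 0.125 m and x of saddle1_web in the frame of tube_mid between -0.012 and 0.012 m and z of saddle2_web in the frame of tube_mid between 0.01 and 0.023 m and y of saddle2_web in the frame of tube_mid between -0.125 and 0.125 m and x of saddle2_web in the frame of tube_mid between -0.012 and 0.012 m and value of joint clamp below 0.05 rad), for 0.3 s.
3. the clamp is swung back again past centre (value of joint clamp above 1.2 rad), for 0.2 s.
At the end, for the whole second after the job is handed in: every saddle hangs at rest over the thin rail between its posts, its closed top on the bar (inner top centre within 14 mm of the bar's line and 1 to 15 mm above its axis, tilted under 0.5 rad), and the clamp stands open (over 1.2 rad) (z of saddle0_web in the frame of rail_mid between 0.001 and 0.015 m and y of saddle0_web in the frame of rail_mid between -0.145 and 0.145 m and x of saddle0_web in the frame of rail_mid between -0.014 and 0.014 m and angle between each of saddle0, saddle1, saddle2's own z axis and vertical below 0.5 rad and linear speed of each of saddle0, saddle1, saddle2 below 0.05 m/s and z of saddle1_web in the frame of rail_mid between 0.001 and 0.015 m and y of saddle1_web in the frame of rail_mid between -0.145 and 0.145 m and x of saddle1_web in the frame of rail_mid between -0.014 and 0.014 m and z of saddle2_web in the frame of rail_mid between 0.001 and 0.015 m and y of saddle2_web in the frame of rail_mid between -0.145 and 0.145 m and x of saddle2_web in the frame of rail_mid between -0.014 and 0.014 m and value of joint clamp above 1.2 rad); the robot touches nothing.
It fails at once if one of the other things on the table is pushed more than 5 cm from its place (distance of any of plate, magnet, tape, tub, pliers, spray, hammer from where it was at the start of the episode above 0.05 m).
Of saddle0, saddle1, saddle2 only 2 to 3 are there at a start; the rules pass over those that are not, and their reading is None.
At some moment in a run one of saddle0, saddle1, saddle2 may be knocked a few centimetres aside while the robot is not near it.
It also fails if it takes over 210 s, if anything falls off the work surface, if the arm or the gripper's body presses on something with over 40 N, if the wrist force passes 120 N, or if a joint passes its speed limit or range.

## Robot

A 7-joint arm with a two-finger parallel gripper is mounted at the origin on the work surface. World frame = base frame: x ahead of the robot, y to its left, z up, the work surface at z = 0. Lengths are in m, angles in rad, forces in N, time in s.
With the tool pointing down it reaches from about 0.425 to 0.875 m from the base axis. Payload 9.9 kg.
Tool frame: the origin (TCP) lies where the fingers leave the gripper's body, on its centre line; the fingertips stand 73 mm ahead of it and the grasp point (between the pads) lies 54 mm ahead of it (manip.grasp_offset is the distance from the TCP to the grasp point, in m); z points along the fingers, y is the line along which they close (so a half turn about z gives the same grasp; the last joint's range is limited). The gripper opens to 85 mm and grips with 20 to 120 N. Pads are 22 mm wide; open, the fingers measure 114 mm over their backs; the gripper's body (76 mm by 85 mm) begins 54 mm behind the grasp point. The pads swing forward as they close: fully open they stand 13 mm farther back than shut.
Start: joints at [-1.258, 0.576, 0.025, 1.437, -0.015, 1.129, -0.057], TCP at [0.261, 0.623, 0.304] pointing down, gripper open.
Joint ranges: [-2.76, 2.76], [-0.34, 2.15], [-1.52, 1.57], [0.19, 2.46], [-1.09, 4.23], [0.17, 1.99], [-2.82, 2.82]. Speed limits (rad/s): [2.22, 2.22, 3.01, 3.01, 3.14, 3.14, 3.14].

## Interface

Orientations are given as a 3x3 rotation matrix whose columns are the frame's x, y, z axes.
In Python, from bench import read_state, get_image, camera_params, job, models, manip gives the robot as it stands.
- The arm moves only by the tool carry_out, never from a script. Its argument "steps" is a list that holds one entry, the list of rows, each a list of 7 numbers: the opening, from 0 (shut) to 1 (fully open), then the shift along the world's x, y, z in m, then the turn, a rotation vector about the world's x, y, z in rad. A call has 1 to 8 rows; each row is the pose to reach, as a shift and turn from the pose commanded when the call began; what a row does not reach only later rows make up. A row lasts 1/10 s, in which the tool goes at most 50 mm and 8.59 degrees, less where a joint would pass 70% of its speed; a pose out of reach is approached as far as the arm can. A call with a gripper value outside its range is refused whole. The fingers move at their own pace and stop on an object; "squeeze" is the grip in N (left out, the last holds). Time passes only in rows, so rows that repeat a pose let the fingers close. It gives the time, the measured TCP pose, the force, the opening and the grip force at its end, in the units of the state.
- read_state(): the state, without advancing time (a new reading comes with each control period).
- get_image(name): name is "side" or "top"; returns the picture (384x512x3 uint8, red, green, blue); there is no depth.
- camera_params(name): a dict with "fovy" (degrees; the focal length in pixels is half the picture's height over the tangent of half this angle, whatever the lens; pixels are square), "cx", "cy" (the principal point, pixels), "distortion" ([k1, k2, p1, p2, k3] as OpenCV has them; the pictures are not rectified), "world_to_cam" (4x4, takes a point from world to camera coordinates). Camera axes: x right, y down, z forward; pixel columns grow to the right and rows downward; lengths in m; the calibration is good to about 2 mm. A picture is of the moment at which its call begins. camera_params takes no time and is no camera call.
- job.close_job(): hands the job in; it is judged then, once.
Trained networks look in the newest picture that a camera, given by its name, has taken for a name from the list of things; names that differ only in an ending like _2 or _b are one class to them, and where a whole thing is asked for, a point or a joint stands for the part that bears it (a point fixed in the world has none). Each returns a list of dicts, best first, with "score" (0 to 1); they miss things now and then, are a little off and sometimes report something else, mostly with a low value. They report only what shows in the picture. A call takes as long as a camera call. They do not tell look-alikes from the thing itself.
- models.cut_out(target, camera): "pixels" (384x512 bool, what is visible of it) and "bbox" ([left, top, right, bottom] in pixels, round what is visible of it).
The state is a dict: "t": time; "q": joint angles; "joint_vel": joint speeds; "joint_torque": joint torques, N m; "eef_pos": TCP position; "orientation": TCP orientation; "force": force on the tool from outside, world axes, zero at the start; "torque": the same for the moment, N m; "opening": finger opening in m; "finger_force": force on a finger pad.
Only numpy, scipy, OpenCV 4.12 (cv2) and the standard library are available. Lean on these libraries where they do the work, as an engineer would, in place of code of your own. Each camera call takes 0.05 s, during which the arm holds its last target. There are 200 camera calls.

## Working session

There is one attempt and no reset: what is moved stays moved. The work goes in short steps, Python scripts to look and compute and a tool call to move; the robot and the scene stay as the last step left them, time stands still between calls to the robot, and variables do not carry over. Pictures are saved under pics/ and viewed, at most 15 in all, crops included, and the job is handed in when it is done.

Besides the shell and the picture viewer there is one more tool, called after ">>>" as name([rows], argument=value, ...), one row to a line, values as JSON. carry_out: Moves the arm, as the interface text tells. Its arguments: {"type":"object","properties":{"steps":{"type":"array","items":{"type":"array","items":{"type":"array","items":{"type":"number"}}}},"squeeze":{"type":"number"}},"required":["steps"]}

```bash
ls; mkdir -p pics; python3 - <<'E'
from bench import *
import cv2,numpy as np
for c in("side","top"):
    im=get_image(c); cv2.imwrite(f"pics/{c}0.png",cv2.cvtColor(im,cv2.COLOR_RGB2BGR))
    p=camera_params(c); print(c,{k:(np.round(v,4).tolist()) for k,v in p.items()})
s=read_state(); print(s['t'],s['eef_pos'],s['orientation'],s['opening'],manip.grasp_offset)
E
```

```text
pics
side {'fovy': 54.0651, 'cx': 258.5728, 'cy': 194.7365, 'distortion': [0.0108, 0.0, 0.0, 0.0, 0.0], 'world_to_cam': [[0.9874, -0.158, 0.0104, -0.4988], [-0.0739, -0.5177, -0.8523, 0.1209], [0.1401, 0.8408, -0.5229, 1.0945], [0.0, 0.0, 0.0, 1.0]]}
top {'fovy': 56.3191, 'cx': 262.7888, 'cy': 183.1132, 'distortion': [-0.068, 0.0, 0.0, 0.0, 0.0], 'world_to_cam': [[0.0287, -0.9996, -0.0026, -0.012], [-0.974, -0.0274, -0.225, 0.5184], [0.2248, 0.009, -0.9744, 1.2008], [0.0, 0.0, 0.0, 1.0]]}
0.1 [0.26074459 0.62228487 0.30315831] [[-9.22308272e-01  3.86454624e-01 -5.24410566e-04]
 [ 3.86454977e-01  9.22307261e-01 -1.36655409e-03]
 [-4.44434731e-05 -1.46304521e-03 -9.99998929e-01]] 0.08537206545503026 0.0539
```

View pics/top0.png

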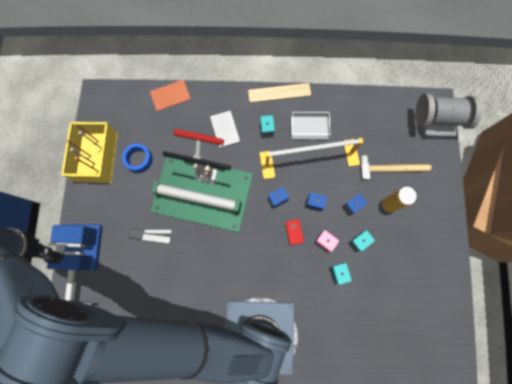

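View pics/side0.png

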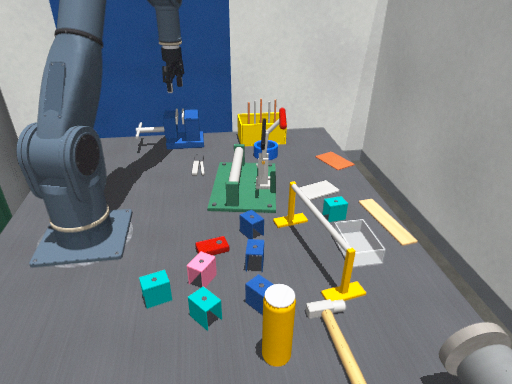

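The top view shows three blue U-blocks at (279,197), (317,201) and (356,203). The look-alikes are pink at (328,240) and turquoise at (363,240), (342,273) and (267,124); the blue ring at (137,157) is the tape. The fixture is at about (200,190) with the clamp swung back, and the rail runs from (262,160) to (358,145). By the description, the three blue blocks are the saddles. Next I measure poses by silhouette fitting in both cameras.

```bash
cat > h.py <<'E'
from bench import *
import cv2,numpy as np
from scipy.optimize import minimize
P={c:camera_params(c) for c in("side","top")}
def proj(c,X):
    p=P[c];f=192/np.tan(np.radians(p["fovy"]/2));K=np.array([[f,0,p["cx"]],[0,f,p["cy"]],[0,0,1.]])
    W=np.array(p["world_to_cam"]);r,_=cv2.Rodrigues(W[:3,:3])
    return cv2.projectPoints(np.asarray(X,float).reshape(-1,1,3),r,W[:3,3],K,np.array(p["distortion"],float))[0][:,0]
def box(x0,x1,y0,y1,z0,z1): return np.array([[x,y,z] for x in(x0,x1) for y in(y0,y1) for z in(z0,z1)])
def tube(r,L,z): 
    a=np.linspace(0,6.28,16,endpoint=False); return np.array([[r*np.cos(t),y,z+r*np.sin(t)] for t in a for y in(-L,L)])
SAD=[box(-.022,.022,-.03,.03,0,.06)]
FIXB=[box(-.08,.14,-.165,.165,0,.012)]
RAIL=[tube(.008,.154,.13)]+[box(-.008,.008,*s,0,.138) for s in((.154,.166),(-.166,-.154))]+[box(-.05,.05,*s,0,.008) for s in((.14,.18),(-.18,-.14))]
TUBE=[tube(.017,.137,.075)]
def place(parts,v,z=0):
    c,s=np.cos(v[2]),np.sin(v[2]);R=np.array([[c,-s,0],[s,c,0],[0,0,1]])
    return [q@R.T+[v[0],v[1],z] for q in parts]
S=4
def render(c,parts):
    m=np.zeros((384*S,512*S),np.uint8)
    for q in parts:
        h=cv2.convexHull(((proj(c,q)+.5)*S).astype(np.float32)).round().astype(np.int32); cv2.fillConvexPoly(m,h,255)
    return cv2.resize(m,(512,384),interpolation=cv2.INTER_AREA)/255.
def fit(parts,masks,v0,z=0,d=(.01,.01,.1)):
    def cost(v):
        t=0
        for c,m in masks.items():
            r=render(c,place(parts,v,z)); t+=np.abs(r-m).sum()/m.sum()
        return t/len(masks)
    v0=np.array(v0,float);sx=np.vstack([v0]+[v0+np.eye(3)[i]*d[i] for i in range(3)])
    b=minimize(cost,v0,method="Nelder-Mead",options=dict(initial_simplex=sx,xatol=1e-4,fatol=1e-4,maxiter=250))
    return b.x,b.fun
def unproj(c,uv,z):
    g=minimize(lambda v:np.sum((proj(c,[[v[0],v[1],z]])[0]-uv)**2),[.5,0],method="Nelder-Mead",options=dict(xatol=1e-5,fatol=1e-6)); return g.x
def blue(im):
    h=cv2.cvtColor(im,cv2.COLOR_RGB2HSV); return (h[...,0]>105)&(h[...,0]<130)&(h[...,1]>120)&(h[...,2]>60)
def blobs(im,msk,amin=40):
    n,l,st,ce=cv2.connectedComponentsWithStats(msk.astype(np.uint8),connectivity=4)
    return [(l==i,ce[i],st[i]) for i in range(1,n) if st[i,4]>=amin]
E
python3 - <<'E'
from h import *
for c in("top","side"):
    im=get_image(c)
    for r in models.cut_out("saddle0",c):
        m=r["pixels"]; print(c,round(r["score"],2),np.round(r["bbox"]),m.sum(),im[m].mean(0).round())
    for m,ce,st in blobs(im,blue(im)): print(" blue",c,ce.round(),st)
    for n in("rail","fixture"):
        for r in models.cut_out(n,c): print(c,n,round(r["score"],2),np.round(r["bbox"]),r["pixels"].sum())
E
```

```text
top 0.69 [258. 135. 362. 180.] 1034 [211. 197. 143.]
top 0.67 [308. 193. 329. 209.] 300 [ 70. 104. 166.]
top 0.64 [346. 194. 366. 214.] 196 [ 74. 114. 187.]
top 0.64 [316. 233. 339. 250.] 279 [235. 188. 211.]
top 0.61 [354. 231. 375. 249.] 233 [103. 215. 214.]
top 0.6 [269. 186. 291. 207.] 271 [ 72. 107. 172.]
top 0.5 [333. 263. 353. 286.] 318 [ 99. 201. 199.]
 blue top [136. 157.] [122 143  30  29 463]
 blue top [278. 197.] [269 188  20  19 228]
 blue top [ 14. 212.] [  0 193  31  39 904]
 blue top [316. 201.] [307 193  20  17 243]
 blue top [356. 203.] [347 194  20  19 203]
 blue top [ 78. 245.] [  48  224   53   46 1635]
top rail 0.78 [257. 138. 362. 180.] 988
top rail 0.61 [268. 186. 288. 209.] 250
top fixture 0.95 [149. 128. 249. 232.] 6208
side 0.97 [193. 288. 223. 330.] 845 [  4. 169. 168.]
side 0.84 [323. 193. 347. 222.] 556 [ 12. 154. 151.]
side 0.83 [242. 210. 264. 239.] 507 [ 38.  77. 134.]
side 0.81 [142. 271. 169. 308.] 890 [  5. 169. 167.]
side 0.66 [248. 277. 271. 314.] 590 [ 42.  84. 146.]
side 0.6 [243. 238. 266. 270.] 312 [ 55. 107. 185.]
side 0.55 [184. 257. 218. 288.] 659 [206. 129. 163.]
 blue side [55.  9.] [ 49   0  10  28 149]
 blue side [165.  73.] [   93     0   139   149 15889]
 blue side [272. 150.] [267 140  11  20 165]
 blue side [257. 149.] [254 141   8  18 101]
 blue side [252. 234.] [240 210  24  62 816]
 blue side [256. 292.] [245 274  28  40 594]
side fixture 0.86 [207. 106. 287. 213.] 3718
```

```bash
cat >> h.py <<'E'
def sadfit(c,im,v0,pad=4):
    r=render(c,place(SAD,v0)); y,x=np.where(r>0); b=np.zeros(r.shape,bool); b[max(y.min()-pad,0):y.max()+pad,max(x.min()-pad,0):x.max()+pad]=1
    h=cv2.cvtColor(im,cv2.COLOR_RGB2HSV).astype(int); m=(b&(h[...,0]>100)&(h[...,0]<130)&(h[...,1]>90)).astype(np.uint8)
    m=cv2.morphologyEx(m,cv2.MORPH_CLOSE,np.ones((5,5)))
    return fit(SAD,{c:m.astype(float)},v0)
E
cat > m1.py <<'E'
from h import *
it,isd=get_image("top"),get_image("side")
ov=it.copy();ov=cv2.resize(ov,None,fx=3,fy=3,interpolation=cv2.INTER_CUBIC);os=cv2.resize(isd,None,fx=3,fy=3,interpolation=cv2.INTER_CUBIC)
def draw(parts):
    for o,c in((ov,"top"),(os,"side")):
        for q in parts:
            h=cv2.convexHull(((proj(c,q)+.5)*3).astype(np.float32)).round().astype(np.int32); cv2.polylines(o,[h],1,(255,255,0),1)
for uv in((278,197),(316,201),(356,203)):
    g=unproj("top",uv,.04); best=min((sadfit("top",it,[*g,a]) for a in(-.5,.5,1.1)),key=lambda t:t[1])
    print("saddle",uv,best[0].round(4),round(best[1],3)); draw(place(SAD,best[0]))
h=cv2.cvtColor(it,cv2.COLOR_RGB2HSV).astype(int)
b=np.zeros((384,512),bool); b[145:235,140:258]=1
gm=(b&(h[...,0]>60)&(h[...,0]<90)&(h[...,1]>90)).astype(np.uint8)
gm=cv2.morphologyEx(gm,cv2.MORPH_OPEN,np.ones((2,2)))
hull=cv2.convexHull(cv2.findNonZero(gm)); m=np.zeros((384,512),np.uint8); cv2.fillConvexPoly(m,hull,1)
FP=[np.vstack([FIXB[0],box(-.02,.02,-.157,-.137,0,.098),box(-.02,.02,.137,.157,0,.098)])]
r=fit(FP,{"top":m.astype(float)},[.42,.2,-.2]); print("fix plate",r[0].round(4),r[1])
tm=np.zeros((384,512),bool); tm[180:215,150:245]=1; tm&=(h[...,1]<50)&(h[...,2]>130)
r2=fit(TUBE,{"top":tm.astype(float)},r[0]); print("tube",r2[0].round(4),r2[1])
draw(place(FIXB+TUBE,r[0]))
b=np.zeros((384,512),bool); b[135:182,255:364]=1
rm=b&(h[...,2]>110)
r=fit(RAIL,{"top":rm.astype(float)},[.57,-.11,.15]); print("rail",r[0].round(4),r[1]); draw(place(RAIL,r[0]))
cv2.imwrite("pics/ovt.png",cv2.cvtColor(ov[380:760,380:1180],cv2.COLOR_RGB2BGR)); cv2.imwrite("pics/ovs.png",cv2.cvtColor(os[400:1000,550:1150],cv2.COLOR_RGB2BGR))
E
python3 m1.py
```

```text
saddle (278, 197) [ 0.4783 -0.0529  0.5017] 0.072
saddle (316, 201) [ 0.466  -0.1887 -0.2187] 0.067
saddle (356, 203) [ 0.477  -0.0512  0.5751] 0.22
fix plate [ 0.4564  0.2274 -0.1786] 0.06801454307287538
tube [ 0.4628  0.233  -0.1891] 0.06829089844893181
rail [ 0.5645 -0.1648  0.1843] 0.8537047837350297
```

```bash
cat >> h.py <<'E'
def unproj(c,uv,z):
    p=P[c];f=192/np.tan(np.radians(p["fovy"]/2));K=np.array([[f,0,p["cx"]],[0,f,p["cy"]],[0,0,1.]])
    n=cv2.undistortPoints(np.array([[uv]],float),K,np.array(p["distortion"],float))[0,0]
    W=np.array(p["world_to_cam"]);R=W[:3,:3];o=-R.T@W[:3,3];d=R.T@[*n,1]; return (o+d*(z-o[2])/d[2])[:2]
E
python3 - <<'E'
s=open('m1.py').read()
s=s.replace("[.57,-.11,.15]","[*(A+B)/2,np.arctan2(B[0]-A[0],-(B[1]-A[1]))]").replace("rm=b&","A,B=unproj('top',(266,157),.13),unproj('top',(358,144),.13);print(A,B)\nrm=b&").replace("h[...,2]>110","h[...,2]>135")
open('m1.py','w').write(s)
E
python3 m1.py
```

```text
saddle (278, 197) [ 0.4776 -0.0523  0.5365] 0.074
saddle (316, 201) [ 0.4661 -0.1883 -0.228 ] 0.066
saddle (356, 203) [ 0.4608 -0.3278  0.6488] 0.213
fix plate [ 0.4566  0.2231 -0.2089] 0.07015192634866743
tube [ 0.4631  0.2331 -0.1893] 0.06943511896073566
[ 0.59269802 -0.00607665] [ 0.64825066 -0.31868352]
rail [ 0.6331 -0.1653  0.1851] 0.32761888499957315
```

View pics/ovt.png

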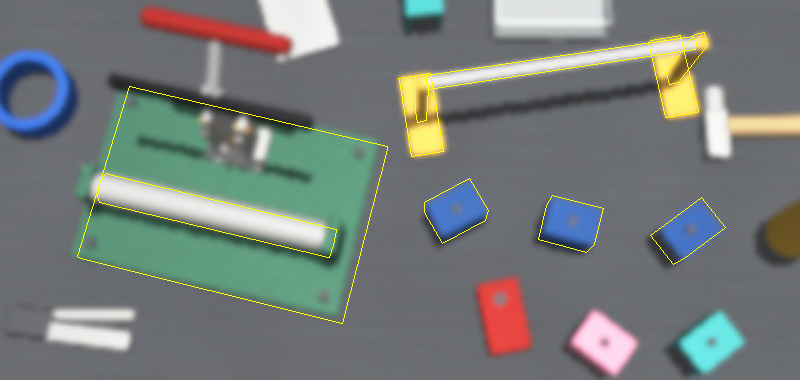

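View pics/ovs.png

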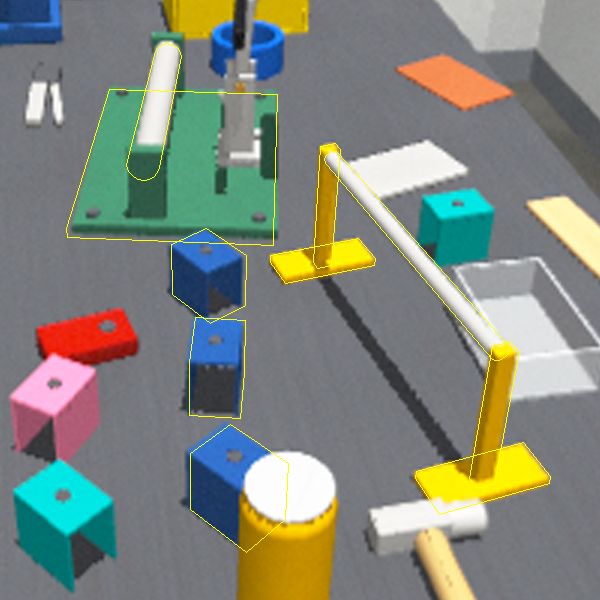

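Both views confirm the saddles and the rail: the outlines match at (278,197), (316,201) and (356,203), and the rail overlay sits on the bar. The plate outline is a few pixels off, so I refine the fixture from the tube in both cameras.

```bash
cat > m2.py <<'E'
from h import *
it,isd=get_image("top"),get_image("side")
def hs(im): return cv2.cvtColor(im,cv2.COLOR_RGB2HSV).astype(int)
h,g=hs(it),hs(isd)
tm=np.zeros((384,512),bool); tm[180:215,150:245]=1; tm&=(h[...,1]<50)&(h[...,2]>130)
ts=np.zeros((384,512),bool); ts[140:198,222:248]=1; ts&=(g[...,1]<50)&(g[...,2]>120)
F={"top":tm.astype(float),"side":ts.astype(float)}
print(tm.sum(),ts.sum())
def t(d,w): r=fit(TUBE,d,[.463,.233,-.189]); print(w,r[0].round(4),round(r[1],3)); return r[0]
t({"top":F["top"]},"top"); t({"side":F["side"]},"side"); v=t(F,"both")
e=[proj("top",place([np.array([[0,y,.075]])],v)[0])[0].round(1) for y in(-.137,.137)];print(e,[np.array([*np.nonzero(tm)][::-1])[:,[np.nonzero(tm)[1].argmin(),np.nonzero(tm)[1].argmax()]].T])
ov=[]
for im,c,(y0,y1,x0,x1) in((it,"top",(125,240,135,260)),(isd,"side",(100,230,190,300))):
    o=cv2.resize(im,None,fx=4,fy=4,interpolation=cv2.INTER_CUBIC)
    for q in place(FIXB+TUBE+[box(-.02,.02,.137,.157,.0,.098),box(-.02,.02,-.157,-.137,.0,.098)],v):
        hh=cv2.convexHull(((proj(c,q)+.5)*4).astype(np.float32)).round().astype(np.int32); cv2.polylines(o,[hh],1,(255,255,0),1)
    ov.append(cv2.resize(o[y0*4:y1*4,x0*4:x1*4],(390,480)) )
cv2.imwrite("pics/fix.png",cv2.cvtColor(np.hstack(ov),cv2.COLOR_RGB2BGR))
E
python3 m2.py
```

```text
807 645
top [ 0.4628  0.2332 -0.1883] 0.071
side [ 0.4586  0.3022 -0.0649] 0.531
both [ 0.4623  0.2346 -0.1911] 0.389
[array([233.7, 204.7]), array([157.3, 187.7])] [array([[154, 181],
       [235, 201]])]
```

View pics/fix.png

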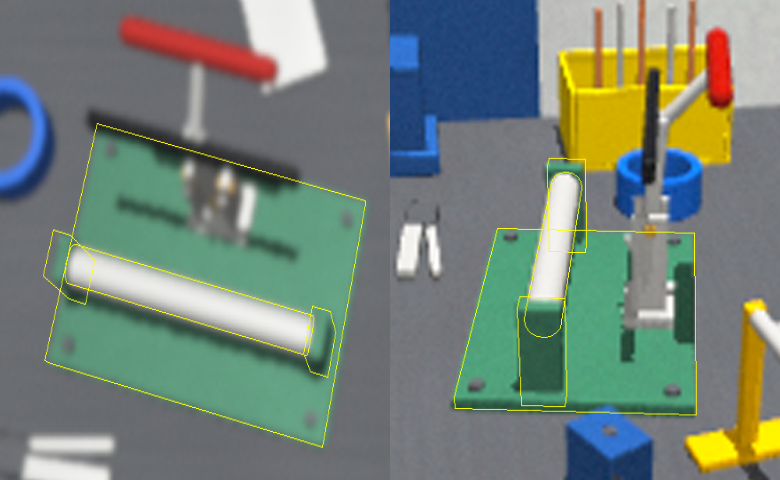

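The fixture overlay from the tube fit matches the plate, tube and posts in both views: (0.463, 0.233), yaw -0.19. Next is a move helper, the spray clearance, and a close crop of the first chosen saddle.

```bash
cat > g.py <<'E'
# usage: g.py x y z psi  (grasp point target; psi = direction of closing axis); prints shift and turn
import sys,numpy as np
from bench import *
from scipy.spatial.transform import Rotation as R
FIX=(.4628,.233,-.19); RAIL=(.6331,-.1653,.185)
def loc(F,x,y): c,s=np.cos(F[2]),np.sin(F[2]); return F[0]+c*x-s*y,F[1]+s*x+c*y
def go(x,y,z,psi,note=""):
    s=read_state();O=np.array(s["orientation"]);p=np.array(s["eef_pos"]);best=None
    for k in(-np.pi,0,np.pi):
        yy=np.array([np.cos(psi+k),np.sin(psi+k),0]);zz=np.array([0,0,-1.]);T=np.c_[np.cross(yy,zz),yy,zz]
        w=R.from_matrix(T@O.T).as_rotvec()
        if best is None or np.linalg.norm(w)<np.linalg.norm(best): best=w
    print(note,"shift",(np.array([x,y,z+manip.grasp_offset])-p).round(4),"turn",best.round(3))
def st():
    s=read_state();print("t",round(s["t"],2),"tcp",np.round(s["eef_pos"],4),"open",round(s["opening"],4),"ff",np.round(s["finger_force"],1),"F",np.round(s["force"],1),"q",np.round(s["q"],2))
if __name__=="__main__":
    st();a=sys.argv[1:]
    if a[0] in("fix","rail"): F=FIX if a[0]=="fix" else RAIL; x,y=loc(F,float(a[1]),float(a[2])); go(x,y,float(a[3]),F[2])
    else: go(*map(float,a))
E
python3 - <<'E'
from h import *
import g
print("spray",unproj("top",(404,196),.17), "side",unproj("side",(278,362),0))
g.go(.4776,-.0523,.12,.5365,"a over"); g.go(.4608,-.3278,.12,.6488,"c over")
for n,v in(("a",(.4776,-.0523)),):
    pass
im=get_image("top");cv2.imwrite("pics/crop.png",cv2.cvtColor(cv2.resize(im[180:225,260:375],None,fx=6,fy=6,interpolation=cv2.INTER_CUBIC),cv2.COLOR_RGB2BGR))
E
```

```text
spray [ 0.46337066 -0.45111864] side [ 0.46773459 -0.48065815]
a over shift [ 0.2167 -0.6749 -0.13  ] turn [ 0.     0.    -0.638]
c over shift [ 0.1999 -0.9504 -0.13  ] turn [ 0.     0.    -0.525]
```

View pics/crop.png

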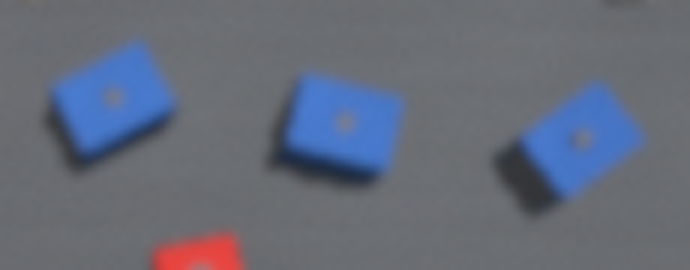

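The crop shows three blue saddles with their web holes at about (279,196), (317,200) and (357,203). All are distinctly blue, not pink or turquoise. I cross-check the positions from the web holes.

```bash
python3 - <<'E'
from h import *
for n,u in(("a",(115,97)),("b",(345,122)),("c",(583,138))): print(n,unproj("top",((u[0]+.5)/6-.5+260,(u[1]+.5)/6-.5+180),.06).round(4))
E
```

```text
a [ 0.4748 -0.0541]
b [ 0.4637 -0.1876]
c [ 0.458  -0.3261]
```

>>> carry_out([
  [[1,0.05,-0.17,0,0,0,-0.15],[1,0.2167,-0.675,-0.1,0,0,-0.638],[1,0.2167,-0.675,-0.1,0,0,-0.638],[1,0.2167,-0.675,-0.1,0,0,-0.638],[1,0.2167,-0.675,-0.1,0,0,-0.638],[1,0.2167,-0.675,-0.1,0,0,-0.638],[1,0.2167,-0.675,-0.1,0,0,-0.638],[1,0.2167,-0.675,-0.1,0,0,-0.638]],
])

```text
t: 1.65
eef_pos: [0.3817, 0.2436, 0.2515]
orientation: [[-0.511, 0.859, 0.001], [0.859, 0.511, 0.001], [0.0, 0.001, -1.0]]
force: [1.6, 0.8, 0.3]
opening: 0.0855
finger_force: 0.0
```

```bash
python3 g.py .476 -.0532 .1 .5365
```

```text
t 1.65 tcp [0.3817 0.2436 0.2515] open 0.0855 ff 0.0 F [1.6 0.8 0.3] q [-0.85  0.32  0.23  2.08 -0.11  0.75 -0.01]
 shift [ 0.0943 -0.2968 -0.0976] turn [-0.001  0.001 -0.   ]
```

>>> carry_out([
  [[1,0.094,-0.297,-0.06,0,0,0],[1,0.094,-0.297,-0.06,0,0,0],[1,0.094,-0.297,-0.06,0,0,0],[1,0.094,-0.297,-0.06,0,0,0],[1,0.094,-0.297,-0.06,0,0,0],[1,0.094,-0.297,-0.06,0,0,0],[1,0.094,-0.297,-0.06,0,0,0],[1,0.094,-0.297,-0.06,0,0,0]],
])

```text
t: 2.45
eef_pos: [0.4758, -0.055, 0.1911]
orientation: [[-0.506, 0.863, 0.0], [0.863, 0.506, -0.001], [-0.001, -0.0, -1.0]]
force: [0.1, 0.6, 1.1]
opening: 0.0858
finger_force: 0.0
```

```bash
python3 g.py .476 -.0532 .042 .5365
```

```text
t 2.45 tcp [ 0.4758 -0.055   0.1911] open 0.0858 ff 0.0 F [0.1 0.6 1.1] q [-0.14  0.45  0.22  2.09 -0.16  0.62  0.72]
 shift [ 0.0002  0.0018 -0.0952] turn [0.001 0.    0.006]
```

>>> carry_out([
  [[1,0,0.001,-0.05,0,0,0],[1,0,0.001,-0.095,0,0,0],[1,0,0.001,-0.095,0,0,0],[0,0,0.001,-0.095,0,0,0],[0,0,0.001,-0.095,0,0,0],[0,0,0.001,-0.095,0,0,0],[0,0,0.001,-0.095,0,0,0],[0,0,0.001,-0.095,0,0,0]],
], squeeze=40)

```text
t: 3.25
eef_pos: [0.4764, -0.0505, 0.0987]
orientation: [[-0.511, 0.86, 0.004], [0.86, 0.511, 0.0], [-0.002, 0.003, -1.0]]
force: [-1.1, 1.5, 10.7]
opening: 0.0436
finger_force: 38.9
```

>>> carry_out([
  [[0,0,0,0.05,0,0,0],[0,0,0,0.1,0,0,0],[0,0,0.01,0.13,0,0,0],[0,0,0.06,0.15,0,0,-0.14],[0,0,0.11,0.15,0,0,-0.28],[0,0,0.16,0.15,0,0,-0.42],[0,0,0.21,0.15,0,0,-0.56],[0,0,0.26,0.15,0,0,-0.7]],
])

```text
t: 4.05
eef_pos: [0.4747, 0.2051, 0.2481]
orientation: [[0.169, 0.986, 0.002], [0.986, -0.169, 0.002], [0.002, 0.001, -1.0]]
force: [1.5, -0.2, -3.7]
opening: 0.0433
finger_force: 43.5
```

```bash
python3 g.py fix 0 .072 .105
```

```text
t 4.05 tcp [0.4747 0.2051 0.2481] open 0.0433 ff 43.5 F [ 1.5 -0.2 -3.7] q [-0.81  0.44  0.45  1.94 -0.26  0.82 -0.39]
 shift [ 0.0017  0.0986 -0.0892] turn [-0.002  0.002 -0.02 ]
```

>>> carry_out([
  [[0,0.002,0.05,0,0,0,-0.02],[0,0.002,0.0986,0,0,0,-0.02],[0,0.002,0.0986,-0.02,0,0,-0.02],[0,0.002,0.0986,-0.045,0,0,-0.02],[0,0.002,0.0986,-0.045,0,0,-0.02],[0,0.002,0.0986,-0.045,0,0,-0.02]],
])

```text
t: 4.65
eef_pos: [0.4773, 0.3014, 0.2026]
orientation: [[0.183, 0.983, 0.0], [0.983, -0.183, 0.0], [0.0, -0.0, -1.0]]
force: [0.1, -0.0, -2.3]
opening: 0.0438
finger_force: 43.6
```

```bash
python3 g.py fix 0 .072 .0786; python3 - <<'E'
from h import *
import g
im=get_image("side")
o=cv2.resize(im,None,fx=6,fy=6,interpolation=cv2.INTER_CUBIC)
q=place(TUBE,g.FIX)[0]; hh=cv2.convexHull(((proj("side",q)+.5)*6).astype(np.float32)).round().astype(np.int32); cv2.polylines(o,[hh],1,(255,255,0),1)
x,y=g.loc(g.FIX,0,.072)
s=read_state(); p=s["eef_pos"]
q=place([box(-.022,.022,-.03,.03,0,.06)],(p[0],p[1],-.19),p[2]-.0975)[0];hh=cv2.convexHull(((proj("side",q)+.5)*6).astype(np.float32)).round().astype(np.int32); cv2.polylines(o,[hh],1,(255,0,255),1)
cv2.imwrite("pics/hov.png",cv2.cvtColor(o[110*6:205*6,195*6:300*6],cv2.COLOR_RGB2BGR))
E
```

```text
t 4.65 tcp [0.4773 0.3014 0.2026] open 0.0438 ff 43.6 F [ 0.1 -0.  -2.3] q [-0.91  0.56  0.41  1.87 -0.31  0.77 -0.52]
 shift [-0.0009  0.0023 -0.0701] turn [-0.     0.    -0.006]
```

View pics/hov.png

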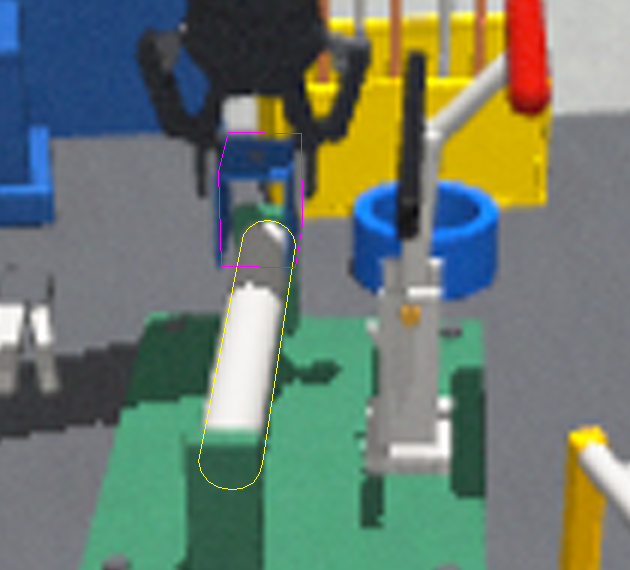

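The side view shows the held saddle at crop (258,200) straddling the tube's line, its outline agreeing within about a pixel. I descend.

>>> carry_out([
  [[0,-0.001,0.002,-0.02,0,0,0],[0,-0.001,0.002,-0.03,0,0,0],[0,-0.001,0.002,-0.04,0,0,0],[0,-0.001,0.002,-0.05,0,0,0],[0,-0.001,0.002,-0.05,0,0,0]],
])

```text
t: 5.2
eef_pos: [0.476, 0.3033, 0.1504]
orientation: [[0.183, 0.983, -0.001], [0.983, -0.183, -0.001], [-0.001, -0.001, -1.0]]
force: [0.4, 0.1, -1.9]
opening: 0.0438
finger_force: 43.6
```

>>> carry_out([
  [[0,0,0,-0.008,0,0,0],[0,0,0,-0.014,0,0,0],[0,0,0,-0.018,0,0,0],[0,0,0,-0.018,0,0,0]],
])

```text
t: 5.6
eef_pos: [0.4763, 0.3036, 0.1337]
orientation: [[0.183, 0.983, -0.0], [0.983, -0.183, 0.0], [0.0, -0.0, -1.0]]
force: [-1.6, -0.7, 3.6]
opening: 0.0436
finger_force: 43.5
```

>>> carry_out([
  [[1,0,0,0,0,0,0],[1,0,0,0,0,0,0],[1,0,0,0,0,0,0],[1,0,0,0.04,0,0,0],[1,0,0,0.09,0,0,0],[1,0,0,0.12,0,0,0],[1,0,-0.03,0.14,0,0,0],[1,0,-0.05,0.14,0,0,0]],
])

```text
t: 6.4
eef_pos: [0.4775, 0.2526, 0.2761]
orientation: [[0.183, 0.983, 0.004], [0.983, -0.183, 0.002], [0.003, 0.004, -1.0]]
force: [-0.1, -0.9, -0.4]
opening: 0.0853
finger_force: 0.0
```

```bash
cat > sad.py <<'E'
import sys
from h import *
import g
im=get_image("top"); B=blobs(im,blue(im),60)
for m,ce,st in B:
    if ce[0]<215 and ce[1]>190: continue
    if ce[0]<155 and ce[1]<190: continue
    q=unproj("top",ce,.05); r=min((sadfit("top",im,[*q,a]) for a in(-.5,.3,1.1)),key=lambda t:t[1]); print(ce.round(),st[4],r[0].round(4),round(r[1],3))
E
python3 sad.py; python3 g.py .465 -.188 .1 -.228
```

```text
[316. 201.] 243 [ 0.4659 -0.1881 -0.2244] 0.065
[356. 203.] 202 [ 0.4628 -0.3314  0.6682] 0.216
t 6.45 tcp [0.477  0.2487 0.2747] open 0.0855 ff 0.0 F [-1.3 -4.5 -0.2] q [-0.89  0.44  0.47  1.85 -0.25  0.91 -0.49]
 shift [-0.012  -0.4367 -0.1208] turn [ 0.001  0.002 -0.04 ]
```

Move to b: transit in two stages.

>>> carry_out([
  [[1,-0.012,-0.05,0,0,0,-0.04],[1,-0.012,-0.1,0,0,0,-0.04],[1,-0.012,-0.15,0,0,0,-0.04],[1,-0.012,-0.2,-0.02,0,0,-0.04],[1,-0.012,-0.25,-0.04,0,0,-0.04],[1,-0.012,-0.3,-0.06,0,0,-0.04],[1,-0.012,-0.35,-0.08,0,0,-0.04],[1,-0.012,-0.39,-0.08,0,0,-0.04]],
])

```text
t: 7.25
eef_pos: [0.4629, -0.1318, 0.1916]
orientation: [[0.222, 0.975, -0.004], [0.975, -0.222, 0.001], [-0.0, -0.004, -1.0]]
force: [0.9, 0.6, 0.5]
opening: 0.0851
finger_force: 0.0
```

```bash
python3 g.py .465 -.188 .042 -.228
```

```text
t 7.25 tcp [ 0.4629 -0.1318  0.1916] open 0.0851 ff 0.0 F [0.9 0.6 0.5] q [-0.12  0.48  0.43  2.08 -0.32  0.64  0.31]
 shift [ 0.0021 -0.0562 -0.0957] turn [-0.001 -0.004 -0.005]
```

>>> carry_out([
  [[1,0.002,-0.045,0,0,0,0],[1,0.002,-0.052,-0.03,0,0,0],[1,0.002,-0.052,-0.07,0,0,0],[1,0.002,-0.052,-0.096,0,0,0],[1,0.002,-0.052,-0.096,0,0,0],[0,0.002,-0.052,-0.096,0,0,0],[0,0.002,-0.052,-0.096,0,0,0],[0,0.002,-0.052,-0.096,0,0,0]],
])

```text
t: 8.05
eef_pos: [0.467, -0.1826, 0.0993]
orientation: [[0.222, 0.975, 0.002], [0.975, -0.222, -0.001], [-0.0, 0.002, -1.0]]
force: [0.8, 1.1, 3.3]
opening: 0.0443
finger_force: 2.9
```

>>> carry_out([
  [[0,0,0,0,0,0,0],[0,0,0,0,0,0,0],[0,0,0,0,0,0,0]],
])

```text
t: 8.35
eef_pos: [0.467, -0.1826, 0.0994]
orientation: [[0.222, 0.975, 0.002], [0.975, -0.222, -0.001], [-0.0, 0.002, -1.0]]
force: [0.4, -0.1, 5.9]
opening: 0.0436
finger_force: 40.0
```

>>> carry_out([
  [[0,0,0,0.05,0,0,0],[0,0,0.01,0.1,0,0,0],[0,0,0.05,0.13,0,0,0],[0,-0.002,0.1,0.14,0,0,0.03],[0,-0.002,0.15,0.14,0,0,0.03],[0,-0.002,0.2,0.14,0,0,0.03],[0,-0.002,0.25,0.14,0,0,0.03],[0,-0.002,0.3,0.14,0,0,0.03]],
])

```text
t: 9.15
eef_pos: [0.4638, 0.118, 0.239]
orientation: [[0.192, 0.981, 0.001], [0.981, -0.192, 0.001], [0.001, 0.001, -1.0]]
force: [2.1, -0.3, -2.5]
opening: 0.0433
finger_force: 43.3
```

>>> carry_out([
  [[0,0,0.05,0,0,0,0],[0,0,0.1,0,0,0,0],[0,0,0.118,0,0,0,0],[0,0,0.118,-0.02,0,0,0],[0,0,0.118,-0.04,0,0,0],[0,0,0.118,-0.04,0,0,0]],
])

```text
t: 9.75
eef_pos: [0.463, 0.2334, 0.1968]
orientation: [[0.192, 0.981, -0.003], [0.981, -0.192, -0.002], [-0.002, -0.003, -1.0]]
force: [0.2, -0.1, -2.1]
opening: 0.0436
finger_force: 43.0
```

```bash
python3 g.py fix 0 .005 .0804
```

```text
t 9.75 tcp [0.463  0.2334 0.1968] open 0.0436 ff 43.0 F [ 0.2 -0.1 -2.1] q [-0.86  0.52  0.44  1.99 -0.33  0.71 -0.4 ]
 shift [ 0.0007  0.0046 -0.0625] turn [ 0.002 -0.003  0.003]
```

>>> carry_out([
  [[0,0.001,0.0045,-0.01,0,0,0],[0,0.001,0.0045,-0.02,0,0,0],[0,0.001,0.0045,-0.03,0,0,0],[0,0.001,0.0045,-0.04,0,0,0],[0,0.001,0.0045,-0.05,0,0,0],[0,0.001,0.0045,-0.057,0,0,0],[0,0.001,0.0045,-0.062,0,0,0],[0,0.001,0.0045,-0.062,0,0,0]],
])

```text
t: 10.55
eef_pos: [0.4652, 0.2381, 0.1353]
orientation: [[0.193, 0.981, -0.001], [0.981, -0.193, -0.001], [-0.001, -0.001, -1.0]]
force: [-0.5, -0.5, -3.2]
opening: 0.0432
finger_force: 43.1
```

>>> carry_out([
  [[0,-0.001,0,-0.0015,0,0,0],[1,-0.001,0,-0.0015,0,0,0],[1,-0.001,0,-0.0015,0,0,0],[1,-0.001,0,-0.0015,0,0,0],[1,-0.001,0,0.04,0,0,0],[1,-0.001,0,0.09,0,0,0],[1,-0.001,-0.02,0.13,0,0,0],[1,-0.001,-0.06,0.14,0,0,0]],
])

```text
t: 11.35
eef_pos: [0.466, 0.1805, 0.28]
orientation: [[0.188, 0.982, 0.006], [0.982, -0.188, 0.004], [0.005, 0.005, -1.0]]
force: [1.0, -1.1, -1.3]
opening: 0.0849
finger_force: 0.0
```

```bash
python3 sad.py; python3 g.py .4605 -.328 .1 .66
```

```text
[356. 203.] 201 [ 0.4633 -0.3324  0.6311] 0.213
t 11.4 tcp [0.4656 0.1714 0.2802] open 0.0851 ff 0.0 F [-0.9 -7.9  0.8] q [-0.83  0.38  0.53  1.95 -0.24  0.87 -0.37]
 shift [-0.0051 -0.4994 -0.1263] turn [-0.003  0.005  0.858]
```

>>> carry_out([
  [[1,0,-0.05,0,0,0,0.1],[1,0,-0.1,0,0,0,0.22],[1,0,-0.15,0,0,0,0.34],[1,0,-0.2,0,0,0,0.46],[1,0,-0.25,-0.02,0,0,0.58],[1,-0.005,-0.3,-0.03,0,0,0.7],[1,-0.005,-0.35,-0.04,0,0,0.82],[1,-0.005,-0.4,-0.05,0,0,0.85]],
])

```text
t: 12.2
eef_pos: [0.4589, -0.2152, 0.2274]
orientation: [[-0.613, 0.79, 0.0], [0.79, 0.613, 0.0], [-0.0, 0.001, -1.0]]
force: [0.4, 0.4, 0.6]
opening: 0.0858
finger_force: 0.0
```

>>> carry_out([
  [[1,0,-0.05,-0.02,0,0,0],[1,0,-0.095,-0.035,0,0,0],[1,0,-0.095,-0.035,0,0,0],[1,0,-0.095,-0.035,0,0,0]],
])

```text
t: 12.6
eef_pos: [0.4584, -0.3094, 0.192]
orientation: [[-0.607, 0.795, -0.001], [0.795, 0.607, 0.0], [0.001, -0.001, -1.0]]
force: [-0.3, 0.8, -0.9]
opening: 0.0853
finger_force: 0.0
```

```bash
python3 g.py .46 -.328 .042 .65
```

```text
t 12.6 tcp [ 0.4584 -0.3094  0.192 ] open 0.0853 ff 0.0 F [-0.3  0.8 -0.9] q [ 0.32  0.54  0.28  1.91 -0.22  0.72  1.38]
 shift [ 0.0016 -0.0186 -0.0961] turn [-0.    -0.001 -0.003]
```

>>> carry_out([
  [[1,0.0015,-0.0185,0,0,0,0],[1,0.0015,-0.0185,-0.04,0,0,0],[1,0.0015,-0.0185,-0.08,0,0,0],[1,0.0015,-0.0185,-0.097,0,0,0],[0,0.0015,-0.0185,-0.097,0,0,0],[0,0.0015,-0.0185,-0.097,0,0,0],[0,0.0015,-0.0185,-0.097,0,0,0],[0,0.0015,-0.0185,-0.097,0,0,0]],
])

```text
t: 13.4
eef_pos: [0.4618, -0.3267, 0.0974]
orientation: [[-0.61, 0.792, 0.002], [0.792, 0.61, -0.001], [-0.002, 0.001, -1.0]]
force: [-0.5, 1.8, 7.9]
opening: 0.0434
finger_force: 41.5
```

>>> carry_out([
  [[0,0,0,0,0,0,0],[0,0,0,0,0,0,0]],
])

```text
t: 13.6
eef_pos: [0.4618, -0.3267, 0.0974]
orientation: [[-0.61, 0.792, 0.003], [0.792, 0.61, -0.001], [-0.002, 0.002, -1.0]]
force: [-0.4, 2.5, 8.3]
opening: 0.0435
finger_force: 41.7
```

>>> carry_out([
  [[0,0,0,0.05,0,0,0],[0,0,0.01,0.1,0,0,0],[0,0,0.05,0.13,0,0,-0.1],[0,-0.004,0.1,0.145,0,0,-0.24],[0,-0.006,0.15,0.145,0,0,-0.38],[0,-0.008,0.2,0.145,0,0,-0.52],[0,-0.01,0.25,0.145,0,0,-0.66],[0,-0.012,0.3,0.145,0,0,-0.8]],
])

```text
t: 14.4
eef_pos: [0.4486, -0.0291, 0.2416]
orientation: [[0.147, 0.989, 0.002], [0.989, -0.147, 0.001], [0.001, 0.001, -1.0]]
force: [2.5, 0.6, -2.7]
opening: 0.0431
finger_force: 42.4
```

>>> carry_out([
  [[0,0,0.05,0,0,0,-0.045],[0,0,0.1,0,0,0,-0.045],[0,0,0.15,0,0,0,-0.045],[0,0,0.186,0,0,0,-0.045],[0,0,0.186,-0.02,0,0,-0.045],[0,0,0.186,-0.04,0,0,-0.045],[0,0,0.186,-0.04,0,0,-0.045]],
])

```text
t: 15.1
eef_pos: [0.4479, 0.1552, 0.1997]
orientation: [[0.184, 0.983, -0.003], [0.983, -0.184, -0.001], [-0.001, -0.002, -1.0]]
force: [0.2, 0.7, -1.0]
opening: 0.0438
finger_force: 42.2
```

```bash
python3 g.py fix 0 -.075 .0785
```

```text
t 15.1 tcp [0.4479 0.1552 0.1997] open 0.0438 ff 42.2 F [ 0.2  0.7 -1. ] q [-0.81  0.48  0.54  2.1  -0.39  0.67 -0.19]
 shift [ 0.0008  0.0042 -0.0673] turn [ 0.001 -0.003 -0.005]
```

```bash
python3 - <<'E'
from h import *
im=get_image("side");cv2.imwrite("pics/hov3.png",cv2.cvtColor(cv2.resize(im[100:215,190:300],None,fx=5,fy=5,interpolation=cv2.INTER_CUBIC),cv2.COLOR_RGB2BGR))
E
```

```text
(no output)
```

View pics/hov3.png

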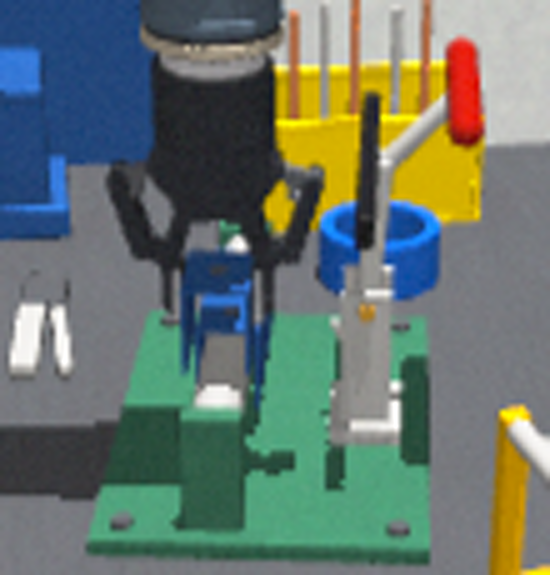

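The third saddle at crop (222,290) hangs centred over the tube, with the seated ones lower behind it. I descend slowly.

>>> carry_out([
  [[0,0.001,0.004,-0.01,0,0,0],[0,0.001,0.004,-0.02,0,0,0],[0,0.001,0.004,-0.03,0,0,0],[0,0.001,0.004,-0.04,0,0,0],[0,0.001,0.004,-0.05,0,0,0]],
])

```text
t: 15.65
eef_pos: [0.45, 0.1587, 0.1498]
orientation: [[0.185, 0.983, -0.0], [0.983, -0.185, -0.0], [-0.0, -0.0, -1.0]]
force: [-0.5, -0.0, -1.6]
opening: 0.0434
finger_force: 42.4
```

>>> carry_out([
  [[0,0,0,-0.008,0,0,0],[0,0,0,-0.013,0,0,0],[0,0,0,-0.017,0,0,0],[0,0,0,-0.017,0,0,0]],
])

```text
t: 16.05
eef_pos: [0.45, 0.1588, 0.1333]
orientation: [[0.185, 0.983, -0.001], [0.983, -0.185, -0.0], [-0.0, -0.0, -1.0]]
force: [0.7, -0.4, -1.9]
opening: 0.0436
finger_force: 42.4
```

>>> carry_out([
  [[0,-0.001,0,-0.001,0,0,0],[1,-0.001,0,-0.001,0,0,0],[1,-0.001,0,-0.001,0,0,0],[1,-0.001,0,-0.001,0,0,0],[1,-0.001,0,0.04,0,0,0],[1,-0.001,0,0.09,0,0,0],[1,-0.001,-0.05,0.13,0,0,0],[1,-0.001,-0.1,0.17,0,0,0]],
])

```text
t: 16.85
eef_pos: [0.4491, 0.0807, 0.2879]
orientation: [[0.182, 0.983, 0.001], [0.983, -0.182, 0.0], [0.001, 0.001, -1.0]]
force: [0.9, 0.1, 0.1]
opening: 0.0854
finger_force: 0.0
```

>>> carry_out([
  [[1,-0.02,-0.05,0.05,0,0,0],[1,-0.02,-0.1,0.09,0,0,0],[1,-0.02,-0.15,0.09,0,0,0],[1,-0.02,-0.15,0.09,0,0,0]],
])

```text
t: 17.25
eef_pos: [0.4286, -0.0725, 0.3782]
orientation: [[0.187, 0.982, 0.003], [0.982, -0.187, 0.001], [0.001, 0.003, -1.0]]
force: [1.1, -0.4, -0.1]
opening: 0.0856
finger_force: 0.0
```

```bash
python3 - <<'E'
from h import *
import g
g.st()
im=get_image("top");b=cv2.resize(im[115:245,125:260],None,fx=4,fy=4,interpolation=cv2.INTER_CUBIC)
s=get_image("side");c=cv2.resize(s[100:215,190:300],None,fx=4,fy=4,interpolation=cv2.INTER_CUBIC)[:460]
c=cv2.copyMakeBorder(c,0,520-460,0,0,cv2.BORDER_CONSTANT)
cv2.imwrite("pics/three.png",cv2.cvtColor(np.hstack([b,c])[:, :980][:,:],cv2.COLOR_RGB2BGR)) if 0 else cv2.imwrite("pics/three.png",cv2.cvtColor(cv2.resize(np.hstack([b,c]),(790,417)),cv2.COLOR_RGB2BGR))
B=blobs(im,blue(im),40)
for m,ce,st in B:
    if 150<ce[0]<245 and 150<ce[1]<230:
        w=unproj("top",ce,.09);d=w-np.array(g.FIX[:2]);c_,s_=np.cos(.19),np.sin(.19);print(ce.round(1),st,"fix xy",(c_*d[0]-s_*d[1]).round(4),(s_*d[0]+c_*d[1]).round(4))
# handle: fit a red bar with both cameras over clamp angle
def hnd(th,y0=-.081,y1=.081):
    a=np.arctan2(47,-153)-th; cx,cz=.095+.16*np.cos(a),.11+.16*np.sin(a)
    t=np.linspace(0,6.28,12,endpoint=False);q=np.array([[cx+.011*np.cos(u),y,cz+.011*np.sin(u)] for u in t for y in(y0,y1)]);return place([q],g.FIX),(cx,cz)
red={}
for cam,i,(y0,y1,x0,x1) in(("top",im,(115,160,150,240)),("side",s,(90,150,265,300))):
    h=cv2.cvtColor(i,cv2.COLOR_RGB2HSV).astype(int);m=np.zeros((384,512));m[y0:y1,x0:x1]=(((h[...,0]<8)|(h[...,0]>172))&(h[...,1]>130)&(h[...,2]>70))[y0:y1,x0:x1];red[cam]=m
for th in(1.5,1.55,1.6,1.65,1.7): 
    q,cc=hnd(th);print(th,np.round(cc,4),[round(np.abs(render(k,q)-m).sum()/m.sum(),3) for k,m in red.items()])
E
```

```text
t 17.25 tcp [ 0.4286 -0.0725  0.3782] open 0.0856 ff 0.0 F [ 1.1 -0.4 -0.1] q [-0.58  0.18  0.78  1.93 -0.15  1.09  0.07]
[174.9 192.2] [166 185  19  16 198] fix xy -0.005 0.0693
[194.3 196.6] [185 189  19  16 208] fix xy -0.0051 0.0002
[215.4 201.2] [206 193  20  17 212] fix xy -0.005 -0.0739
1.5 [0.131  0.2659] [np.float64(2.234), np.float64(2.276)]
1.55 [0.1388 0.2639] [np.float64(1.507), np.float64(1.558)]
1.6 [0.1464 0.2615] [np.float64(0.773), np.float64(0.723)]
1.65 [0.1539 0.2587] [np.float64(0.327), np.float64(0.337)]
1.7 [0.1613 0.2556] [np.float64(0.798), np.float64(1.031)]
```

View pics/three.png

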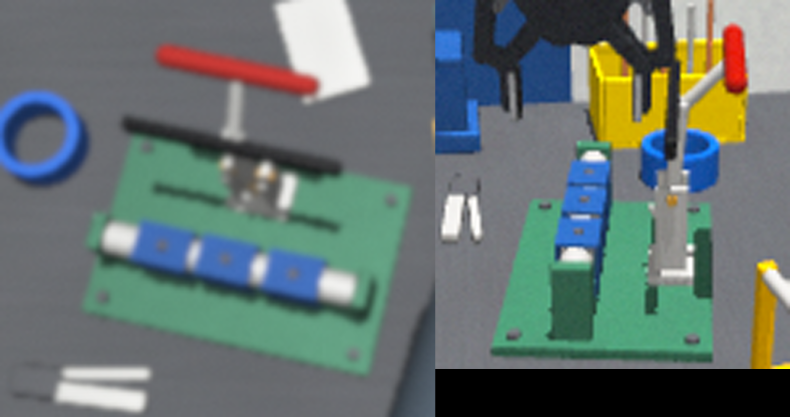

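All three saddles sit on the tube at fixture y = +0.069, 0.000 and -0.074, and the handle fits at 1.65 rad. Next I grip handle_left.

```bash
python3 g.py fix .154 .045 .32
```

```text
t 17.35 tcp [ 0.4287 -0.0737  0.378 ] open 0.0853 ff 0.0 F [-0.5 -0.  -0.1] q [-0.58  0.18  0.78  1.93 -0.15  1.08  0.07]
 shift [ 0.1938  0.3218 -0.0041] turn [0.    0.004 0.003]
```

>>> carry_out([
  [[1,0.194,0.322,0.005,0,0,0],[1,0.194,0.322,0.005,0,0,0],[1,0.194,0.322,0.005,0,0,0],[1,0.194,0.322,0.005,0,0,0],[1,0.194,0.322,0.005,0,0,0],[1,0.194,0.322,0.005,0,0,0],[1,0.194,0.322,0.005,0,0,0],[1,0.194,0.322,0.005,0,0,0]],
])

```text
t: 18.15
eef_pos: [0.6233, 0.2588, 0.3794]
orientation: [[0.18, 0.984, -0.002], [0.984, -0.18, 0.001], [0.001, -0.002, -1.0]]
force: [0.6, 0.1, 0.4]
opening: 0.0854
finger_force: 0.0
```

```bash
python3 g.py fix .154 .045 .26;python3 - <<'E'
from h import *
im=get_image("side");cv2.imwrite("pics/hdl.png",cv2.cvtColor(cv2.resize(im[60:190,200:320],None,fx=4,fy=4,interpolation=cv2.INTER_CUBIC),cv2.COLOR_RGB2BGR))
E
```

```text
t 18.15 tcp [0.6233 0.2588 0.3794] open 0.0854 ff 0.0 F [0.6 0.1 0.4] q [-0.8   0.6   0.63  1.33 -0.35  1.33 -0.34]
 shift [-0.0008 -0.0107 -0.0655] turn [-0.001 -0.002 -0.009]
```

View pics/hdl.png

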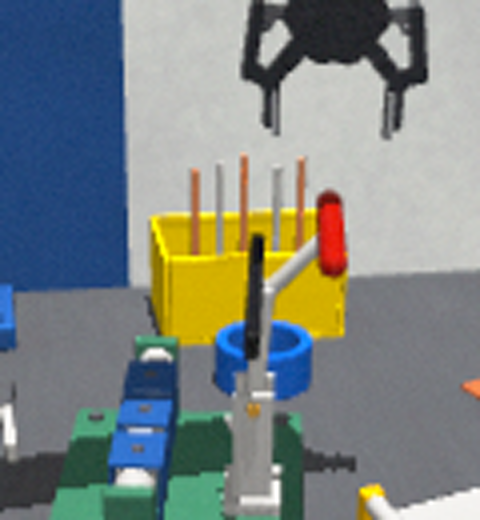

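The fingers at crop (271,115) and (391,115) straddle the red handle at (330,215). I descend and grip.

>>> carry_out([
  [[1,-0.001,-0.008,-0.03,0,0,0],[1,-0.001,-0.008,-0.055,0,0,0],[1,-0.001,-0.008,-0.064,0,0,0],[1,-0.001,-0.008,-0.064,0,0,0],[0,-0.001,-0.008,-0.064,0,0,0],[0,-0.001,-0.008,-0.064,0,0,0],[0,-0.001,-0.008,-0.064,0,0,0],[0,-0.001,-0.008,-0.064,0,0,0]],
], squeeze=30)

```text
t: 19.0
eef_pos: [0.6223, 0.2448, 0.318]
orientation: [[0.185, 0.983, 0.001], [0.983, -0.185, 0.001], [0.001, 0.001, -1.0]]
force: [0.3, -0.4, 0.2]
opening: 0.0284
finger_force: 0.0
```

>>> carry_out([
  [[0,0,0,0,0,0,0],[0,0,0,0,0,0,0],[0,0,0,0,0,0,0]],
])

```text
t: 19.3
eef_pos: [0.622, 0.2449, 0.3179]
orientation: [[0.185, 0.983, 0.0], [0.983, -0.185, 0.001], [0.001, 0.0, -1.0]]
force: [-3.4, 0.3, 4.9]
opening: 0.0209
finger_force: 29.4
```

```bash
python3 - <<'E'
import g,numpy as np
g.st()
a0=np.arctan2(47,-153);P=lambda t:(.095+.16*np.cos(a0-t),.11+.16*np.sin(a0-t))
w0=np.array([*g.loc(g.FIX,P(1.65)[0],.045),P(1.65)[1]])
for t in np.arange(1.5,-.09,-.12): print(round(t,2),(np.array([*g.loc(g.FIX,P(t)[0],.045),P(t)[1]])-w0).round(4))
E
```

```text
t 19.3 tcp [0.622  0.2449 0.3179] open 0.0209 ff 29.4 F [-3.4  0.3  4.9] q [-0.78  0.63  0.62  1.45 -0.38  1.19 -0.3 ]
1.5 [-0.0225  0.0043  0.0071]
1.38 [-0.0411  0.0079  0.0103]
1.26 [-0.0599  0.0115  0.0112]
1.14 [-0.0787  0.0151  0.0098]
1.02 [-0.0972  0.0187  0.0062]
0.9 [-0.1151  0.0221  0.0003]
0.78 [-0.1322  0.0254 -0.0078]
0.66 [-0.1482  0.0285 -0.0179]
0.54 [-0.163   0.0313 -0.0298]
0.42 [-0.1762  0.0339 -0.0435]
0.3 [-0.1877  0.0361 -0.0587]
0.18 [-0.1974  0.038  -0.0751]
0.06 [-0.205   0.0394 -0.0927]
-0.06 [-0.2106  0.0405 -0.111 ]
```

>>> carry_out([
  [[0,-0.0225,0.0043,0.0071,0,0,0],[0,-0.0411,0.0079,0.0103,0,0,0],[0,-0.0599,0.0115,0.0112,0,0,0],[0,-0.0787,0.0151,0.0098,0,0,0],[0,-0.0972,0.0187,0.0062,0,0,0],[0,-0.1151,0.0221,0.0003,0,0,0]],
])

```text
t: 19.9
eef_pos: [0.5091, 0.2664, 0.3192]
orientation: [[0.186, 0.982, 0.007], [0.982, -0.186, 0.001], [0.003, 0.007, -1.0]]
force: [5.2, 0.2, 2.3]
opening: 0.0207
finger_force: 32.2
```

>>> carry_out([
  [[0,-0.0171,0.0033,-0.0081,0,0,0],[0,-0.0331,0.0064,-0.0182,0,0,0],[0,-0.0479,0.0092,-0.0301,0,0,0],[0,-0.0611,0.0118,-0.0438,0,0,0],[0,-0.0726,0.014,-0.059,0,0,0],[0,-0.0823,0.0159,-0.0754,0,0,0],[0,-0.0899,0.0173,-0.093,0,0,0],[0,-0.093,0.0179,-0.102,0,0,0]],
])

```text
t: 20.7
eef_pos: [0.4137, 0.2854, 0.2155]
orientation: [[0.184, 0.983, 0.0], [0.983, -0.184, 0.001], [0.001, 0.0, -1.0]]
force: [-7.0, -1.7, 47.4]
opening: 0.0211
finger_force: 37.2
```

>>> carry_out([
  [[0,0,0,0,0,0,0],[0,0,0,-0.002,0,0,0],[0,0,0,-0.002,0,0,0],[0,0,0,-0.002,0,0,0]],
])

```text
t: 21.1
eef_pos: [0.4139, 0.2854, 0.2149]
orientation: [[0.185, 0.983, -0.001], [0.983, -0.185, 0.002], [0.002, -0.001, -1.0]]
force: [-7.4, 1.7, 18.8]
opening: 0.0206
finger_force: 34.9
```

```bash
cat > hand.py <<'E'
from h import *
import g
im,s=get_image("top"),get_image("side");g.st()
p=np.array(read_state()["eef_pos"])-[g.FIX[0],g.FIX[1],0];fx=np.cos(.19)*p[0]-np.sin(.19)*p[1];print("grasp fx,z",fx.round(4),(p[2]-.0539).round(4),"theta from tcp",round(np.arctan2(47,-153)-np.arctan2(p[2]-.0539-.11,fx-.095),3))
cv2.imwrite("pics/"+__import__("sys").argv[1],cv2.cvtColor(cv2.resize(s[80:215,190:310],None,fx=4,fy=4,interpolation=cv2.INTER_CUBIC),cv2.COLOR_RGB2BGR))
E
python3 hand.py lock.png
```

```text
t 21.2 tcp [0.4139 0.2854 0.2149] open 0.021 ff 34.9 F [-6.8  1.  19.2] q [-1.1   0.5   0.59  2.01 -0.41  0.74 -0.44]
grasp fx,z -0.0579 0.161 theta from tcp 0.024
```

View pics/lock.png

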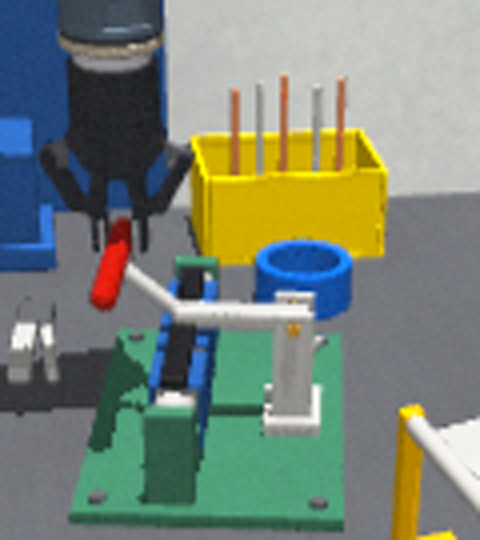

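The bar is down across all three saddles at crop (180,330), θ is about 0, and force at the stop shows it is locked. I swing it back.

>>> carry_out([
  [[0,0.0066,-0.0013,0.018,0,0,0],[0,0.0152,-0.003,0.035,0,0,0],[0,0.0258,-0.005,0.051,0,0,0],[0,0.0382,-0.0073,0.0655,0,0,0],[0,0.0522,-0.01,0.0784,0,0,0],[0,0.0677,-0.013,0.0894,0,0,0],[0,0.0842,-0.0162,0.0985,0,0,0],[0,0.1017,-0.0196,0.1055,0,0,0]],
])

```text
t: 22.0
eef_pos: [0.5137, 0.2664, 0.3217]
orientation: [[0.183, 0.983, -0.004], [0.983, -0.183, 0.004], [0.003, -0.005, -1.0]]
force: [-3.7, 2.7, 8.7]
opening: 0.0208
finger_force: 32.4
```

>>> carry_out([
  [[0,0.0183,-0.0035,0.0048,0,0,0],[0,0.037,-0.0071,0.0073,0,0,0],[0,0.0558,-0.0107,0.0075,0,0,0],[0,0.0745,-0.0143,0.0054,0,0,0],[0,0.0929,-0.0178,0.0011,0,0,0],[0,0.105,-0.02,-0.003,0,0,0],[0,0.105,-0.02,-0.003,0,0,0],[0,0.105,-0.02,-0.003,0,0,0]],
])

```text
t: 22.8
eef_pos: [0.6216, 0.2451, 0.3155]
orientation: [[0.185, 0.983, 0.002], [0.983, -0.185, -0.001], [-0.0, 0.002, -1.0]]
force: [5.9, 1.7, -6.1]
opening: 0.0206
finger_force: 34.0
```

>>> carry_out([
  [[1,0,0,0,0,0,0],[1,0,0,0,0,0,0],[1,0,0,0,0,0,0],[1,0,0,0,0,0,0],[1,0,0,0.04,0,0,0],[1,0,0,0.07,0,0,0],[1,0,-0.05,0.07,0,0,0],[1,0,-0.1,0.07,0,0,0]],
])

```text
t: 23.6
eef_pos: [0.6207, 0.1454, 0.3868]
orientation: [[0.181, 0.983, 0.002], [0.983, -0.181, 0.0], [0.001, 0.002, -1.0]]
force: [0.5, -1.1, -0.8]
opening: 0.0848
finger_force: 0.0
```

>>> carry_out([
  [[1,-0.03,-0.04,0,0,0,0],[1,-0.06,-0.08,0,0,0,0],[1,-0.09,-0.12,0,0,0,0],[1,-0.12,-0.15,0,0,0,0],[1,-0.16,-0.18,0,0,0,0],[1,-0.18,-0.19,0,0,0,0],[1,-0.18,-0.19,0,0,0,0]],
])

```text
t: 24.3
eef_pos: [0.4379, -0.0471, 0.3866]
orientation: [[0.189, 0.982, 0.0], [0.982, -0.189, 0.002], [0.002, -0.0, -1.0]]
force: [0.3, 0.4, 1.1]
opening: 0.0856
finger_force: 0.0
```

```bash
cat > ontube.py <<'E'
from h import *
import g
im=get_image("top");g.st()
for m,ce,st in blobs(im,blue(im),40):
    if 150<ce[0]<245 and 150<ce[1]<230:
        w=unproj("top",ce,.09);d=w-np.array(g.FIX[:2]);c_,s_=np.cos(.19),np.sin(.19);print(ce.round(1),st,"fix xy",(c_*d[0]-s_*d[1]).round(4),(s_*d[0]+c_*d[1]).round(4))
    elif ce[0]>245: print("elsewhere",ce.round(1),st[4])
E
python3 ontube.py; python3 hand.py back.png
```

```text
t 24.35 tcp [ 0.4398 -0.0455  0.3866] open 0.0855 ff 0.0 F [ 0.1  0.9 -0.6] q [-0.61  0.19  0.75  1.89 -0.14  1.11  0.  ]
[175.  192.2] [166 185  19  16 198] fix xy -0.005 0.0692
[194.3 196.5] [185 189  19  16 208] fix xy -0.0049 0.0002
[215.3 201.2] [206 193  20  17 210] fix xy -0.0049 -0.0738
t 24.45 tcp [ 0.4414 -0.0441  0.3863] open 0.0855 ff 0.0 F [ 1.  -0.  -0.2] q [-0.61  0.19  0.75  1.89 -0.14  1.11  0.  ]
grasp fx,z 0.0313 0.3324 theta from tcp 0.994
```

View pics/back.png

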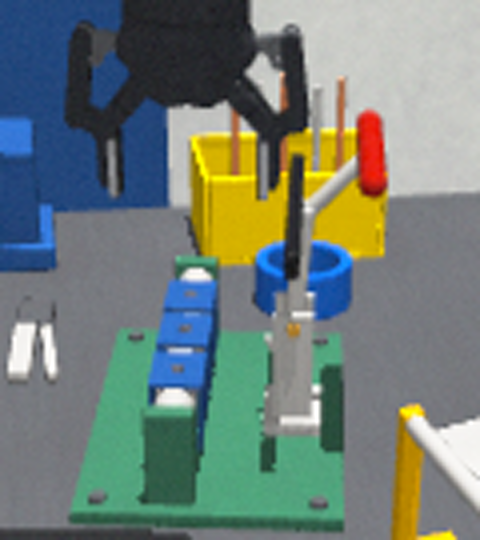

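The clamp stands back with its handle at crop (370,150), and all three saddles are still seated at (190,295), (185,330) and (178,370). Now to move them to the rail, nearest first.

```bash
python3 g.py fix 0 -.074 .079
```

```text
t 24.45 tcp [ 0.4414 -0.0441  0.3863] open 0.0855 ff 0.0 F [ 1.  -0.  -0.2] q [-0.61  0.19  0.75  1.89 -0.14  1.11  0.  ]
 shift [ 0.0074  0.2044 -0.2534] turn [-0.001  0.001 -0.005]
```

>>> carry_out([
  [[1,0,0.05,-0.02,0,0,0],[1,0.004,0.1,-0.04,0,0,0],[1,0.006,0.15,-0.06,0,0,0],[1,0.007,0.2,-0.1,0,0,0],[1,0.007,0.204,-0.15,0,0,0],[1,0.007,0.204,-0.18,0,0,0],[1,0.007,0.204,-0.18,0,0,0]],
])

```text
t: 25.15
eef_pos: [0.4455, 0.1608, 0.2009]
orientation: [[0.181, 0.983, -0.009], [0.983, -0.181, -0.005], [-0.006, -0.008, -1.0]]
force: [-0.6, -0.1, 0.4]
opening: 0.0854
finger_force: 0.0
```

```bash
python3 g.py fix 0 -.074 .079
```

```text
t 25.15 tcp [0.4455 0.1608 0.2009] open 0.0854 ff 0.0 F [-0.6 -0.1  0.4] q [-0.81  0.47  0.53  2.09 -0.38  0.68 -0.21]
 shift [ 0.0033 -0.0004 -0.068 ] turn [ 0.005 -0.009 -0.008]
```

>>> carry_out([
  [[1,0.003,0,-0.035,0,0,0],[1,0.003,0,-0.06,0,0,0],[1,0.003,0,-0.068,0,0,0],[0,0.003,0,-0.068,0,0,0],[0,0.003,0,-0.068,0,0,0],[0,0.003,0,-0.068,0,0,0],[0,0.003,0,-0.068,0,0,0],[0,0.003,0,-0.068,0,0,0]],
], squeeze=40)

```text
t: 25.95
eef_pos: [0.4505, 0.1596, 0.1395]
orientation: [[0.185, 0.983, 0.0], [0.983, -0.185, 0.002], [0.002, 0.0, -1.0]]
force: [-3.6, 0.5, 9.5]
opening: 0.0434
finger_force: 40.2
```

>>> carry_out([
  [[0,0,0,0.04,0,0,0],[0,0,0,0.08,0,0,0],[0,0,0,0.12,0,0,0],[0,0,-0.05,0.14,0,0,0],[0,0,-0.1,0.14,0,0,0.1],[0,0,-0.15,0.14,0,0,0.2],[0,0.02,-0.195,0.14,0,0,0.3],[0,0.05,-0.23,0.14,0,0,0.37]],
])

```text
t: 26.75
eef_pos: [0.4994, -0.0736, 0.2796]
orientation: [[-0.185, 0.983, 0.001], [0.983, 0.185, 0.001], [0.001, 0.001, -1.0]]
force: [2.0, 1.7, -1.6]
opening: 0.0431
finger_force: 43.1
```

```bash
python3 g.py rail 0 -.085 .17
```

```text
t 26.75 tcp [ 0.4994 -0.0736  0.2796] open 0.0431 ff 43.1 F [ 2.   1.7 -1.6] q [-0.33  0.39  0.54  1.93 -0.26  0.89  0.53]
 shift [ 0.1493 -0.1753 -0.0557] turn [-0.001  0.001 -0.001]
```

>>> carry_out([
  [[0,0.03,-0.036,0,0,0,0],[0,0.06,-0.07,0,0,0,0],[0,0.09,-0.106,0,0,0,0],[0,0.12,-0.14,0,0,0,0],[0,0.15,-0.174,0,0,0,0],[0,0.15,-0.174,-0.02,0,0,0],[0,0.15,-0.174,-0.02,0,0,0]],
])

```text
t: 27.45
eef_pos: [0.6497, -0.2452, 0.256]
orientation: [[-0.181, 0.983, -0.004], [0.983, 0.181, 0.001], [0.001, -0.004, -1.0]]
force: [-0.5, 1.1, -2.5]
opening: 0.0434
finger_force: 42.9
```

```bash
python3 g.py rail 0 -.085 .1316; python3 - <<'E'
from h import *
im=get_image("side");cv2.imwrite("pics/rail1.png",cv2.cvtColor(cv2.resize(im[130:320,230:390],None,fx=3,fy=3,interpolation=cv2.INTER_CUBIC),cv2.COLOR_RGB2BGR))
E
```

```text
t 27.45 tcp [ 0.6497 -0.2452  0.256 ] open 0.0434 ff 42.9 F [-0.5  1.1 -2.5] q [ 0.03  0.69  0.48  1.45 -0.34  1.09  0.76]
 shift [-0.001  -0.0036 -0.0705] turn [-0.001 -0.004  0.003]
```

View pics/rail1.png

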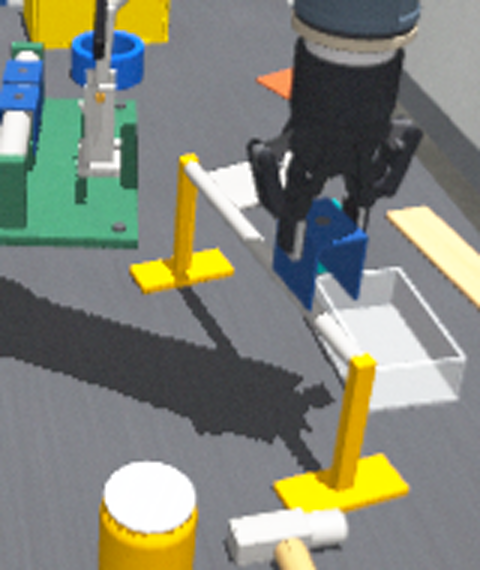

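The saddle at crop (320,250) straddles the bar, well short of the near post at (355,400). I lower it.

>>> carry_out([
  [[0,-0.001,-0.003,-0.02,0,0,0],[0,-0.001,-0.003,-0.04,0,0,0],[0,-0.001,-0.003,-0.055,0,0,0],[0,-0.001,-0.003,-0.063,0,0,0],[0,-0.001,-0.003,-0.068,0,0,0],[0,-0.001,-0.003,-0.068,0,0,0]],
])

```text
t: 28.1
eef_pos: [0.6497, -0.2474, 0.1901]
orientation: [[-0.183, 0.983, -0.0], [0.983, 0.183, 0.0], [0.0, -0.0, -1.0]]
force: [0.0, -0.4, -1.3]
opening: 0.0433
finger_force: 43.0
```

>>> carry_out([
  [[0,-0.001,0,-0.002,0,0,0],[0,-0.001,0,-0.004,0,0,0],[0,-0.001,0,-0.004,0,0,0]],
])

```text
t: 28.4
eef_pos: [0.6487, -0.2479, 0.1862]
orientation: [[-0.183, 0.983, 0.0], [0.983, 0.183, -0.0], [-0.0, 0.0, -1.0]]
force: [0.4, -0.2, -2.1]
opening: 0.0434
finger_force: 43.0
```

>>> carry_out([
  [[0,0,0,-0.0015,0,0,0],[0,0,0,-0.0015,0,0,0]],
])

```text
t: 28.6
eef_pos: [0.6488, -0.2479, 0.1856]
orientation: [[-0.183, 0.983, 0.001], [0.983, 0.183, 0.0], [-0.0, 0.001, -1.0]]
force: [-2.9, 1.3, 6.6]
opening: 0.0433
finger_force: 43.8
```

>>> carry_out([
  [[0.7,0,0,0,0,0,0],[1,0,0,0,0,0,0],[1,0,0,0,0,0,0],[1,0,0,0.04,0,0,0],[1,0,0,0.08,0,0,0],[1,0,0,0.11,0,0,0],[1,-0.03,0.035,0.12,0,0,0],[1,-0.06,0.07,0.12,0,0,-0.1]],
])

```text
t: 29.4
eef_pos: [0.5887, -0.1785, 0.3062]
orientation: [[-0.082, 0.997, 0.004], [0.997, 0.082, -0.001], [-0.002, 0.004, -1.0]]
force: [0.9, 0.7, 0.5]
opening: 0.0852
finger_force: 0.0
```

>>> carry_out([
  [[1,-0.035,0.035,0,0,0,-0.1],[1,-0.07,0.07,0,0,0,-0.2],[1,-0.1,0.105,0,0,0,-0.27],[1,-0.12,0.15,0,0,0,-0.27],[1,-0.125,0.2,0,0,0,-0.27],[1,-0.125,0.25,0,0,0,-0.27],[1,-0.125,0.3,0,0,0,-0.27]],
])

```text
t: 30.1
eef_pos: [0.4632, 0.1239, 0.305]
orientation: [[0.185, 0.983, 0.001], [0.983, -0.185, 0.001], [0.001, 0.001, -1.0]]
force: [0.5, -0.1, -0.3]
opening: 0.0853
finger_force: 0.0
```

```bash
python3 ontube.py;python3 g.py fix 0 0 .085
```

```text
t 30.15 tcp [0.4631 0.1334 0.3042] open 0.0849 ff 0.0 F [ 0.6  9.5 -0.4] q [-0.85  0.35  0.65  1.95 -0.26  0.93 -0.25]
elsewhere [337.1 145.2] 246
t 30.15 tcp [0.4631 0.1334 0.3042] open 0.0849 ff 0.0 F [ 0.6  9.5 -0.4] q [-0.85  0.35  0.65  1.95 -0.26  0.93 -0.25]
 shift [-0.0003  0.0996 -0.1653] turn [-0.004 -0.    -0.014]
```

>>> carry_out([
  [[1,0,0.05,-0.02,0,0,0],[1,0,0.098,-0.06,0,0,-0.01],[1,0,0.098,-0.1,0,0,-0.01],[1,0,0.098,-0.1,0,0,-0.01]],
])

```text
t: 30.55
eef_pos: [0.461, 0.2213, 0.2001]
orientation: [[0.191, 0.982, -0.007], [0.982, -0.191, -0.004], [-0.005, -0.006, -1.0]]
force: [-1.2, -0.1, -0.4]
opening: 0.0854
finger_force: 0.0
```

```bash
python3 g.py fix 0 0 .085; python3 - <<'E'
from h import *
im=get_image("side");cv2.imwrite("pics/tb2.png",cv2.cvtColor(cv2.resize(im[90:270,200:380],None,fx=3,fy=3,interpolation=cv2.INTER_CUBIC),cv2.COLOR_RGB2BGR))
E
```

```text
t 30.55 tcp [0.461  0.2213 0.2001] open 0.0854 ff 0.0 F [-1.2 -0.1 -0.4] q [-0.91  0.53  0.55  2.   -0.4   0.73 -0.3 ]
 shift [ 0.0018  0.0117 -0.0612] turn [ 0.004 -0.007  0.002]
```

View pics/tb2.png

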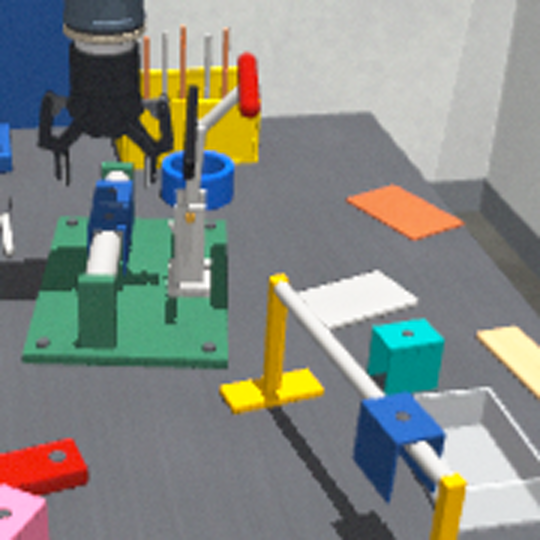

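The first saddle hangs level on the rail at crop (400,445), and the other two are still on the tube at (110,205). I pick the middle one.

>>> carry_out([
  [[1,0.002,0.011,-0.02,0,0,0],[1,0.002,0.011,-0.05,0,0,0],[1,0.002,0.011,-0.064,0,0,0],[0,0.002,0.011,-0.064,0,0,0],[0,0.002,0.011,-0.064,0,0,0],[0,0.002,0.011,-0.064,0,0,0],[0,0.002,0.011,-0.064,0,0,0],[0,0.002,0.011,-0.064,0,0,0]],
])

```text
t: 31.4
eef_pos: [0.4644, 0.2309, 0.1423]
orientation: [[0.195, 0.981, -0.002], [0.981, -0.195, 0.001], [0.001, -0.002, -1.0]]
force: [-8.2, -0.9, 11.2]
opening: 0.0433
finger_force: 41.2
```

>>> carry_out([
  [[0,0,0,0,0,0,0],[0,0,0,0,0,0,0]],
])

```text
t: 31.6
eef_pos: [0.4644, 0.2309, 0.1423]
orientation: [[0.195, 0.981, -0.002], [0.981, -0.195, 0.001], [0.001, -0.002, -1.0]]
force: [-7.7, -0.2, 10.6]
opening: 0.0436
finger_force: 41.2
```

>>> carry_out([
  [[0,0,0,0.04,0,0,0],[0,0,0,0.08,0,0,0],[0,0,-0.01,0.12,0,0,0],[0,-0.01,-0.06,0.14,0,0,0],[0,-0.01,-0.11,0.14,0,0,0],[0,-0.01,-0.16,0.14,0,0,0.1],[0,-0.01,-0.21,0.14,0,0,0.2],[0,0,-0.26,0.14,0,0,0.3]],
])

```text
t: 32.4
eef_pos: [0.4634, -0.0261, 0.282]
orientation: [[-0.108, 0.994, 0.001], [0.994, 0.108, 0.001], [0.001, 0.001, -1.0]]
force: [0.1, 0.5, -2.9]
opening: 0.0431
finger_force: 43.6
```

```bash
python3 g.py rail 0 0 .17
```

```text
t 32.4 tcp [ 0.4634 -0.0261  0.282 ] open 0.0431 ff 43.6 F [ 0.1  0.5 -2.9] q [-0.48  0.34  0.59  2.02 -0.25  0.86  0.35]
 shift [ 0.1697 -0.1392 -0.0581] turn [-0.001  0.001  0.077]
```

>>> carry_out([
  [[0,0.034,-0.028,0,0,0,0.077],[0,0.068,-0.056,0,0,0,0.077],[0,0.102,-0.083,0,0,0,0.077],[0,0.136,-0.111,0,0,0,0.077],[0,0.17,-0.138,0,0,0,0.077],[0,0.17,-0.138,-0.02,0,0,0.077],[0,0.17,-0.138,-0.03,0,0,0.077],[0,0.17,-0.138,-0.03,0,0,0.077]],
])

```text
t: 33.2
eef_pos: [0.6334, -0.1611, 0.2495]
orientation: [[-0.18, 0.984, -0.003], [0.984, 0.18, 0.001], [0.002, -0.003, -1.0]]
force: [-1.0, 1.0, -2.3]
opening: 0.0433
finger_force: 43.5
```

```bash
python3 g.py rail 0 0 .1344
```

```text
t 33.2 tcp [ 0.6334 -0.1611  0.2495] open 0.0433 ff 43.5 F [-1.   1.  -2.3] q [-0.11  0.64  0.5   1.58 -0.35  1.01  0.67]
 shift [-0.0003 -0.0042 -0.0612] turn [-0.001 -0.003  0.004]
```

>>> carry_out([
  [[0,0,-0.003,-0.02,0,0,0],[0,0,-0.003,-0.04,0,0,0],[0,0,-0.003,-0.052,0,0,0],[0,0,-0.003,-0.058,0,0,0],[0,0,-0.003,-0.061,0,0,0],[0,0,-0.003,-0.061,0,0,0]],
])

```text
t: 33.8
eef_pos: [0.6349, -0.1647, 0.19]
orientation: [[-0.18, 0.984, 0.0], [0.984, 0.18, -0.0], [-0.0, 0.0, -1.0]]
force: [-0.7, -0.0, -2.3]
opening: 0.0436
finger_force: 43.5
```

>>> carry_out([
  [[0,-0.001,0,-0.002,0,0,0],[0,-0.001,0,-0.0025,0,0,0],[0,-0.001,0,-0.003,0,0,0]],
])

```text
t: 34.1
eef_pos: [0.6342, -0.165, 0.1883]
orientation: [[-0.18, 0.984, 0.002], [0.984, 0.18, 0.0], [-0.0, 0.002, -1.0]]
force: [-4.2, 1.7, 12.5]
opening: 0.0433
finger_force: 45.1
```

>>> carry_out([
  [[0.7,0,0,0.001,0,0,0],[1,0,0,0.001,0,0,0],[1,0,0,0.001,0,0,0],[1,0,0,0.04,0,0,0],[1,0,0,0.08,0,0,0],[1,0,0,0.11,0,0,0],[1,-0.03,0.03,0.12,0,0,0],[1,-0.06,0.06,0.12,0,0,-0.1]],
])

```text
t: 34.9
eef_pos: [0.5738, -0.1055, 0.3082]
orientation: [[-0.078, 0.997, 0.004], [0.997, 0.078, -0.001], [-0.001, 0.004, -1.0]]
force: [0.2, 1.2, -1.1]
opening: 0.0854
finger_force: 0.0
```

>>> carry_out([
  [[1,-0.035,0.03,0,0,0,-0.1],[1,-0.07,0.06,0,0,0,-0.2],[1,-0.1,0.1,0,0,0,-0.27],[1,-0.1,0.15,0,0,0,-0.27],[1,-0.1,0.2,0,0,0,-0.27],[1,-0.1,0.25,0,0,0,-0.27],[1,-0.1,0.3,0,0,0,-0.27],[1,-0.1,0.35,0,0,0,-0.27]],
])

```text
t: 35.7
eef_pos: [0.4734, 0.2473, 0.3068]
orientation: [[0.188, 0.982, 0.001], [0.982, -0.188, 0.001], [0.001, 0.0, -1.0]]
force: [0.4, -0.2, 0.2]
opening: 0.0857
finger_force: 0.0
```

```bash
python3 g.py fix 0 .069 .085; python3 ontube.py; python3 - <<'E'
from h import *
im=get_image("side")
for m,ce,st in blobs(im,blue(im),40):
    if st[0]>200: print(ce.round(1),st)
E
```

```text
t 35.7 tcp [0.4734 0.2473 0.3068] open 0.0857 ff 0.0 F [ 0.4 -0.2  0.2] q [-1.01  0.43  0.65  1.82 -0.31  0.99 -0.42]
 shift [ 0.0024  0.0535 -0.1679] turn [-0.001  0.001 -0.001]
t 35.75 tcp [0.4723 0.2572 0.3059] open 0.0857 ff 0.0 F [ 0.3  9.6 -1. ] q [-1.02  0.43  0.64  1.81 -0.31  0.99 -0.43]
elsewhere [337.1 145.1] 245
elsewhere [312.8 148.9] 271
[180.  190.9] [177 187   7  10  44] fix xy 0.0032 0.0533
[221.3  95.3] [218  90   8  11  56]
[271.8 149.8] [267 140  11  20 160]
[257.3 149.2] [254 141   8  18 100]
[237.6 155.3] [231 150  13  17 106]
[323.3 227.2] [ 304  203   44   54 1066]
```

>>> carry_out([
  [[1,0.003,0.042,-0.03,0,0,0],[1,0.003,0.042,-0.08,0,0,0],[1,0.003,0.042,-0.11,0,0,0],[1,0.003,0.042,-0.11,0,0,0],[1,0.003,0.042,-0.11,0,0,0]],
])

```text
t: 36.3
eef_pos: [0.4772, 0.2866, 0.1971]
orientation: [[0.189, 0.982, 0.0], [0.982, -0.189, -0.001], [-0.001, 0.0, -1.0]]
force: [0.3, -0.8, 0.8]
opening: 0.0852
finger_force: 0.0
```

```bash
python3 g.py fix 0 .069 .083
```

```text
t 36.3 tcp [0.4772 0.2866 0.1971] open 0.0852 ff 0.0 F [ 0.3 -0.8  0.8] q [-0.98  0.59  0.56  1.9  -0.43  0.78 -0.38]
 shift [-0.0014  0.0141 -0.0602] turn [0.001 0.    0.   ]
```

>>> carry_out([
  [[1,-0.001,0.014,-0.01,0,0,0],[1,-0.001,0.014,-0.04,0,0,0],[1,-0.001,0.014,-0.06,0,0,0],[1,-0.001,0.014,-0.06,0,0,0],[0,-0.001,0.014,-0.06,0,0,0],[0,-0.001,0.014,-0.06,0,0,0],[0,-0.001,0.014,-0.06,0,0,0],[0,-0.001,0.014,-0.06,0,0,0]],
])

```text
t: 37.1
eef_pos: [0.4764, 0.3017, 0.1379]
orientation: [[0.188, 0.982, 0.002], [0.982, -0.188, 0.002], [0.002, 0.002, -1.0]]
force: [-0.9, 1.1, 8.2]
opening: 0.0433
finger_force: 40.0
```

>>> carry_out([
  [[0,0,0,0,0,0,0],[0,0,0,0,0,0,0]],
])

```text
t: 37.3
eef_pos: [0.4764, 0.3016, 0.1379]
orientation: [[0.188, 0.982, 0.002], [0.982, -0.188, 0.002], [0.002, 0.002, -1.0]]
force: [-1.0, 0.8, 7.3]
opening: 0.0437
finger_force: 40.0
```

>>> carry_out([
  [[0,0,0,0.04,0,0,0],[0,0,0,0.08,0,0,0],[0,0,-0.01,0.12,0,0,0],[0,-0.01,-0.06,0.14,0,0,0],[0,-0.02,-0.11,0.14,0,0,0],[0,-0.02,-0.16,0.14,0,0,0],[0,-0.02,-0.21,0.14,0,0,0.1],[0,-0.02,-0.26,0.14,0,0,0.2]],
])

```text
t: 38.1
eef_pos: [0.4551, 0.0449, 0.277]
orientation: [[-0.015, 1.0, 0.001], [1.0, 0.015, 0.001], [0.001, 0.001, -1.0]]
force: [1.6, 0.3, -2.8]
opening: 0.0432
finger_force: 43.6
```

>>> carry_out([
  [[0,0,-0.05,0,0,0,0.1],[0,0.02,-0.09,0,0,0,0.175],[0,0.055,-0.1,0,0,0,0.175],[0,0.09,-0.11,0,0,0,0.175],[0,0.12,-0.115,0,0,0,0.175],[0,0.145,-0.12,0,0,0,0.175],[0,0.145,-0.12,0,0,0,0.175]],
])

```text
t: 38.8
eef_pos: [0.6032, -0.0741, 0.2762]
orientation: [[-0.185, 0.983, 0.001], [0.983, 0.185, -0.001], [-0.001, 0.001, -1.0]]
force: [0.4, -0.3, -4.2]
opening: 0.0432
finger_force: 43.4
```

```bash
python3 g.py rail 0 .085 .13; python3 ontube.py
```

```text
t 38.8 tcp [ 0.6032 -0.0741  0.2762] open 0.0432 ff 43.4 F [ 0.4 -0.3 -4.2] q [-0.28  0.55  0.53  1.68 -0.32  1.    0.54]
 shift [ 0.0143 -0.0077 -0.0923] turn [ 0.001  0.001 -0.001]
t 38.85 tcp [ 0.6013 -0.0739  0.2761] open 0.0435 ff 43.4 F [-0.5 -0.3 -3.6] q [-0.28  0.55  0.53  1.68 -0.32  1.    0.54]
elsewhere [337.1 145.1] 244
elsewhere [312.8 148.8] 269
```

>>> carry_out([
  [[0,0.016,-0.008,0,0,0,0],[0,0.016,-0.008,-0.02,0,0,0],[0,0.016,-0.008,-0.02,0,0,0],[0,0.016,-0.008,-0.02,0,0,0]],
])

```text
t: 39.25
eef_pos: [0.6157, -0.0811, 0.2566]
orientation: [[-0.185, 0.983, -0.002], [0.983, 0.185, 0.0], [0.001, -0.002, -1.0]]
force: [1.0, 0.0, -2.4]
opening: 0.0435
finger_force: 43.3
```

```bash
python3 g.py rail 0 .085 .13
```

```text
t 39.25 tcp [ 0.6157 -0.0811  0.2566] open 0.0435 ff 43.3 F [ 1.   0.  -2.4] q [-0.26  0.59  0.52  1.66 -0.34  0.98  0.56]
 shift [ 0.0018 -0.0006 -0.0727] turn [-0.    -0.002 -0.001]
```

>>> carry_out([
  [[0,0.002,0,-0.02,0,0,0],[0,0.002,0,-0.04,0,0,0],[0,0.002,0,-0.055,0,0,0],[0,0.002,0,-0.064,0,0,0],[0,0.002,0,-0.07,0,0,0],[0,0.002,0,-0.07,0,0,0]],
])

```text
t: 39.85
eef_pos: [0.6186, -0.0813, 0.1866]
orientation: [[-0.185, 0.983, -0.0], [0.983, 0.185, 0.0], [0.0, -0.0, -1.0]]
force: [-0.4, -0.1, -2.9]
opening: 0.0435
finger_force: 43.5
```

>>> carry_out([
  [[0,-0.001,0,-0.002,0,0,0],[0,-0.001,0,-0.003,0,0,0],[0,-0.001,0,-0.0035,0,0,0]],
])

```text
t: 40.15
eef_pos: [0.6179, -0.0816, 0.1839]
orientation: [[-0.185, 0.983, 0.001], [0.983, 0.185, 0.0], [-0.0, 0.001, -1.0]]
force: [-3.6, 1.1, 9.0]
opening: 0.0435
finger_force: 44.7
```

Seated. I release, back off and check.

>>> carry_out([
  [[0.7,0,0,0.001,0,0,0],[1,0,0,0.001,0,0,0],[1,0,0,0.001,0,0,0],[1,0,0,0.04,0,0,0],[1,0,0,0.08,0,0,0],[1,0,0,0.11,0,0,0],[1,-0.05,0,0.13,0,0,0],[1,-0.1,0,0.13,0,0,0]],
])

```text
t: 40.95
eef_pos: [0.5219, -0.082, 0.3148]
orientation: [[-0.185, 0.983, 0.005], [0.983, 0.185, -0.001], [-0.002, 0.004, -1.0]]
force: [0.4, -0.8, 0.1]
opening: 0.0852
finger_force: 0.0
```

>>> carry_out([
  [[1,-0.05,0,0,0,0,0],[1,-0.08,0,0,0,0,0],[1,-0.08,0,0,0,0,0],[1,-0.08,0,0,0,0,0]],
])

```text
t: 41.35
eef_pos: [0.4415, -0.0813, 0.3135]
orientation: [[-0.185, 0.983, 0.002], [0.983, 0.185, 0.001], [0.0, 0.002, -1.0]]
force: [1.3, -0.5, -0.7]
opening: 0.0853
finger_force: 0.0
```

```bash
python3 g.py rail 0 0 .3; python3 - <<'E'
from h import *
im=get_image("side");cv2.imwrite("pics/end.png",cv2.cvtColor(cv2.resize(im[80:350,190:420],None,fx=2.2,fy=2.2,interpolation=cv2.INTER_CUBIC),cv2.COLOR_RGB2BGR))
im=get_image("top")
for m,ce,st in blobs(im,blue(im)):
    if ce[0]>245: print(ce.round(1),st)
E
```

```text
t 41.35 tcp [ 0.4415 -0.0813  0.3135] open 0.0853 ff 0.0 F [ 1.3 -0.5 -0.7] q [-0.39  0.27  0.61  2.   -0.19  0.92  0.5 ]
 shift [ 0.1916 -0.084   0.0404] turn [-0.001  0.002 -0.001]
[338.1 144.1] [328 137  18  17 210]
```

View pics/end.png

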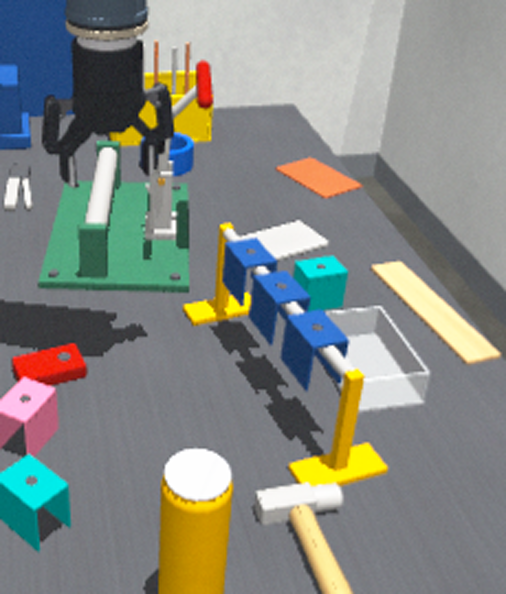

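The final view shows all three saddles hanging level on the bar at (250,255), (280,290) and (318,335). The tube is empty, the clamp is back with its handle at (204,85), and the other things look undisturbed. I hand in.

```bash
python3 -c "
from bench import job
print(job.close_job())"
```

```text
the job is handed in; nothing more can be done
None
```

All three blue saddles were checked together under the locked clamp and now hang over the thin rail with the clamp left open; the job is handed in, but no verdict came back.

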